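# Load the electrode flushing stand, set the flush valve and hang the status tag

### The arm

A 6-joint arm with a two-finger parallel gripper is mounted at the origin on the work surface. World frame = base frame: x ahead of the robot, y to its left, z up, the work surface at z = 0. Lengths are in mm, angles in degrees, forces in N, time in s.
With the tool pointing down it reaches from about 275 to 850 mm from the base axis. Payload 19 kg.
Tool frame: the origin (TCP) lies at the centre of the arm's flange, where the gripper is bolted on; the fingertips stand 173 mm ahead of it and the grasp point (between the pads) lies 155 mm ahead of it; z points along the fingers, y is the line along which they close (so a half turn about z gives the same grasp; the last joint's range is limited). The gripper opens to 85 mm and grips with 20 to 120 N. Pads are 22 mm wide; open, the fingers measure 114 mm over their backs; the gripper's body (76 mm by 85 mm) begins 54 mm behind the grasp point. The pads swing forward as they close: fully open they stand 13 mm farther back than shut.
Start: joints at [68.297, 8.623, 82.357, -0, 89.026, -7.678], TCP at [139.371, 557.841, 404.667] pointing down, gripper open.
Joint ranges: [-160.23, 160.23], [-39.13, 120.54], [6.94, 153.29], [-79.49, 259.48], [9.18, 160.14], [-161.06, 161.06]. Speed limits (degrees/s): [108.29, 108.29, 127.2, 172.46, 172.46, 172.46].

### API

Orientations are given as [roll, pitch, yaw] about the fixed x, y, z axes, in that order (R = Rz(yaw) Ry(pitch) Rx(roll)).
In Python, from rig import manip gives the robot as it stands.
- The arm moves only by the tool arm_command, never from a script. Its argument "steps" is a list of rows, each a list of 7 numbers: the shift along the world's x, y, z normalised to -1 to 1, where 1 is 0.025 m, then the turn, a rotation vector about the world's x, y, z normalised to -1 to 1, where 1 is 8 degrees, then the closure, from -1 (fully open) to 1 (shut). A call has 1 to 10 rows; each row shifts and turns the commanded pose from where the row before left it; what a row does not reach is not made up. A row lasts 1/10 s, in which the tool goes at most 50 mm and 8.59 degrees, less where a joint would pass 70% of its speed; a pose out of reach is approached as far as the arm can. A call with a number of a shift or a turn outside -1 to 1 is refused whole. A call with a gripper value outside its range is refused whole. The fingers move at their own pace and stop on an object; "newtons" is the grip in N (left out, the last holds). Time passes only in rows, so rows that do not move let the fingers close. It gives the time, the measured TCP pose, the force, the opening and the grip force at its end, in the units of the state.
- manip.read_state(): the state, without advancing time (a new reading comes with each control period).
- manip.read_camera(name): name is "scene" or "side" or "wrist"; returns (picture, depth): 384x512x3 uint8, red, green, blue; 384x512 float32, mm along the optical axis (not along the pixel's ray), 0 where there is no reading.
- manip.calibration(name): a dict with "fx", "fy", "cx", "cy" (pixels), "k1" (the pictures are not rectified: a ray, as slopes to the right and down, at radius r is drawn at 1 + k1 r^2 times it, then the intrinsics apply), "extrinsics" (4x4, takes a point from world to camera coordinates). Camera axes: x right, y down, z forward; pixel columns grow to the right and rows downward; lengths in mm; the calibration is good to about 2 mm. A picture is of the moment at which its call begins: read the wrist's pose just before it. calibration takes no time and is no camera call; for the wrist camera it gives the pose at the moment of the call.
- manip.sign_off(): hands the job in; it is judged then, once.
The state is a dict: "clock": time; "q": joint angles; "joint_vel": joint speeds; "tau": joint torques, N m; "position": TCP position; "tcp_rot": TCP orientation; "force": force on the tool from outside, world axes, zero at the start; "moment": the same for the moment, N m; "opening": opening from 0.0 (shut) to 1.0 (fully open); "gripper_force": force on a finger pad.
Only numpy, scipy, OpenCV 4.12 (cv2) and the standard library are available. Lean on these libraries where they do the work, as an engineer would, in place of code of your own. Each camera call takes 0.05 s, during which the arm holds its last target. There are 200 camera calls.

### The job

Shut the flushing valve fully, then stand every electrode from the red mat upright in the bores of the grey flushing stand, all the way down, one to a bore in any order, and then open the valve so that its blue lever points at the green mark on the scale. After that take the yellow status tag from its little stand, hook it over the rail at the white end, slide it along the rail until it is centred on the green band, and leave it hanging there. Do not disturb the bottle, the black case or the dial gauge.

Things in the scene. Friction and masses are not known exactly. Their poses are not given: they have to be found in the camera images.
- electrode1: copper electrode (bar on top) on a round steel pallet, 100 mm tall, 0.35 kg, standing on the red mat (3 mm thick); may be absent. Origin: centre of the underside, z up. Foot 50 mm diameter, 22 mm high; neck 27 mm diameter up to 34 mm; square copper block 30 x 30 mm (faces along local x and y) from 34 to 86 mm above the origin: grip it there. The top piece is no wider than the block.
- electrode2: copper electrode (round stub on top) on a round steel pallet, 100 mm tall, 0.35 kg, standing on the red mat (3 mm thick); may be absent. Origin: centre of the underside, z up. Foot 50 mm diameter, 22 mm high; neck 27 mm diameter up to 34 mm; square copper block 30 x 30 mm (faces along local x and y) from 34 to 86 mm above the origin: grip it there. The top piece is no wider than the block.
- electrode3: copper electrode (double bar on top) on a round steel pallet, 100 mm tall, 0.35 kg, standing on the red mat (3 mm thick); may be absent. Origin: centre of the underside, z up. Foot 50 mm diameter, 22 mm high; neck 27 mm diameter up to 34 mm; square copper block 30 x 30 mm (faces along local x and y) from 34 to 86 mm above the origin: grip it there. The top piece is no wider than the block.
- electrode4: copper electrode (square stub on top) on a round steel pallet, 100 mm tall, 0.35 kg, standing on the red mat (3 mm thick); may be absent. Origin: centre of the underside, z up. Foot 50 mm diameter, 22 mm high; neck 27 mm diameter up to 34 mm; square copper block 30 x 30 mm (faces along local x and y) from 34 to 86 mm above the origin: grip it there. The top piece is no wider than the block.
- electrode5: copper electrode (cross on top) on a round steel pallet, 100 mm tall, 0.35 kg, standing on the red mat (3 mm thick); may be absent. Origin: centre of the underside, z up. Foot 50 mm diameter, 22 mm high; neck 27 mm diameter up to 34 mm; square copper block 30 x 30 mm (faces along local x and y) from 34 to 86 mm above the origin: grip it there. The top piece is no wider than the block.
- stand: grey flushing stand, fixed block 85 mm (local x) x 340 mm (local y) x 32 mm high with five round bores 54 mm in diameter and 20 mm deep, chamfered, in a row along local y at y = -136, -68, 0, 68 and 136 mm (x = 0). Origin: centre of the underside, z up; an electrode fully down in a bore has its origin 12 mm above the stand's origin.
- valve (a joint): angle of the flushing valve's lever in rad: 0 = shut (stop), grows anticlockwise seen from above as it opens, up to 1.571 (stop). It stays where it is left; turning it takes about 0.25 N m.
- lever_grip (a point): middle of the blue grip of the valve's lever, 77 mm from the lever's vertical axis and 97 mm above the bench. Local x points outwards along the lever, z up. The grip is 58 mm long (along x), 16 mm wide, 24 mm high (85 to 109 mm above the bench); beneath it, from 94 mm radius outwards, is the scale arc, its top 59 mm above the bench.
- set_mark (a point): the green mark on the valve's scale arc, a 46 x 9 mm bar at 119 mm from the lever's axis, 63 mm above the bench; its local x points outwards from the axis. The mark cannot be moved; the lever is set when it points along the mark.
- setting (a joint): angle of the green mark in rad, on the same scale as the valve lever's angle
- manifold: the fixed valve block of steel and brass with its scale arc, base 100 x 100 mm; its origin lies on the lever's vertical axis at bench height, z up; local x is the direction in which the lever points when shut
- tag: yellow status tag, 0.12 kg, hanging on a T-stand (12 mm bar, centre 140 mm up). Origin: underside of the hook's bridge, where it rests on the bar; x along the bar, z up. Yellow plate 70 mm (x) x 4 mm at y = 11 to 15 mm, down to 84 mm below the origin; black lip 50 mm (x) at y = -11 to -15 mm, down to 24 mm: the bar goes between. Either way round will do on the rail.
- tag_grip (a point): middle of the tag's orange grip, which is 36 mm (local x, along the bar) x 18 mm (local y), from 8 to 52 mm above the tag's origin; this point is 36 mm above the origin. The black bridge below it is 50 x 30 x 8 mm.
- rail: fixed status rail: a horizontal steel bar 12 mm in diameter along local x, centre 160 mm above the bench, 280 mm long between two posts (inner faces at x = +-138 mm). Origin: middle of the base (320 x 55 x 8 mm) on the bench, z up.
- rail_white (a point): top of the rail (166 mm above the bench) at the middle of its white end band, which is 44 mm long, at rail x = -80 mm; local axes as the rail's
- rail_green (a point): top of the rail (166 mm above the bench) at the middle of its green band, which is 22 mm long; there is a green stripe on the rail's base beneath it; local axes as the rail's
- bottle: bystander: white plastic bottle with a blue label and red cap, 60 mm diameter, 170 mm tall; origin under its centre
- case: bystander: black instrument case 100 x 180 x 50 mm; origin under its centre
- gauge: bystander: round dial gauge, 60 mm diameter, 54 mm tall; origin under its centre
Not all that is in view belongs to the job. Leave any purple or turquoise look-alike of the electrode5 alone.

How it is judged:
By the outcome, as a careful person would: the job done as asked, in the order asked, and still so for the second after the job is handed in, with the robot touching nothing.
Of electrode1, electrode2, electrode3, electrode4, electrode5 only 3 to 5 are there at a start; the rules pass over those that are not, and their reading is None.
At some moment in a run one of electrode1, electrode2, electrode3, electrode4, electrode5 may be knocked a few centimetres aside while the robot is not near it.
It also fails if it takes over 210 s, if anything falls off the work surface, if the arm or the gripper's body presses on something with over 40 N, if the wrist force passes 120 N, or if a joint passes its speed limit or range.

## Working session

There is one attempt and no reset: what is moved stays moved. The work goes in short steps, Python scripts to look and compute and a tool call to move; the robot and the scene stay as the last step left them, time stands still between calls to the robot, and variables do not carry over. Pictures are saved under pics/ and viewed, at most 14 in all, crops included, and the job is handed in when it is done.

Besides the shell and the picture viewer there is one more tool, called as a command line: name --pt "numbers of a row" for each row, then --argument value for the rest. arm_command: Moves the arm, as the interface text tells. Its arguments: {"type":"object","properties":{"steps":{"type":"array","items":{"type":"array","items":{"type":"number","minimum":-1,"maximum":1}}},"newtons":{"type":"number"}},"required":["steps"]}

```bash
ls; mkdir -p pics; cat > h.py <<'E'
import numpy as np, cv2
from rig import manip
def cam(n):
    c=manip.calibration(n); im,d=manip.read_camera(n); return im,d,c
def ray(c,u,v):
    x=(u-c['cx'])/c['fx']; y=(v-c['cy'])/c['fy']; X,Y=x,y
    for _ in range(20):
        s=1+c['k1']*(X*X+Y*Y); X,Y=x/s,y/s
    E=np.array(c['extrinsics']); R,t=E[:3,:3],E[:3,3]
    return -R.T@t, np.stack([X,Y,np.ones_like(X)],-1)@R
def onplane(c,u,v,z):
    o,d=ray(c,np.asarray(u,float),np.asarray(v,float)); return o+d*((z-o[2])/d[...,2])[...,None]
def cloud(c,d):
    v,u=np.mgrid[:d.shape[0],:d.shape[1]].astype(float)
    o,r=ray(c,u,v); return o+r*d[...,None]
def proj(c,p):
    E=np.array(c['extrinsics']); q=E[:3,:3]@np.asarray(p,float)+E[:3,3]; X,Y=q[0]/q[2],q[1]/q[2]
    s=1+c['k1']*(X*X+Y*Y); return c['fx']*X*s+c['cx'],c['fy']*Y*s+c['cy']
def save(im,n,crop=None,k=1):
    if crop: a,b,e,f=crop; im=im[b:f,a:e]
    cv2.imwrite('pics/'+n,cv2.resize(im[...,::-1],None,fx=k,fy=k,interpolation=cv2.INTER_CUBIC))
E
python3 - <<'E'
from h import *
print({k:np.round(v,2) for k,v in manip.read_state().items()})
for n in ['scene','side','wrist']:
    im,d,c=cam(n); np.savez(n+'0.npz',im=im,d=d); save(im,n+'0.png'); print(n,np.round(c['extrinsics'],2).tolist(),c['fx'],c['k1'])
a=[cv2.imread(f'pics/{n}0.png') for n in ['scene','side','wrist']]
E
```

```text
pics
{'clock': np.float64(0.0), 'q': array([68.3 ,  8.65, 82.39,  0.  , 89.03, -7.68]), 'joint_vel': array([-0.08,  0.06, -0.03, -0.09,  0.07, -0.  ]), 'tau': array([-0.000e+00, -7.131e+01, -5.709e+01, -0.000e+00,  1.000e-02,
       -0.000e+00]), 'position': array([139.36, 557.83, 404.06]), 'tcp_rot': array([-1.7993e+02, -1.0000e-02,  1.6597e+02]), 'force': array([ 0.99, -0.22,  0.  ]), 'moment': array([-0.04, -0.05,  0.01]), 'gripper_force': np.float64(0.0), 'opening': np.float64(1.0)}
scene [[0.71, 0.7, 0.01, -408.33], [0.57, -0.57, -0.59, -248.9], [-0.41, 0.43, -0.81, 1523.78], [0.0, 0.0, 0.0, 1.0]] 401.58050289899114 -0.14379252870934658
side [[0.85, -0.52, -0.02, -483.72], [-0.34, -0.53, -0.78, 281.77], [0.4, 0.67, -0.63, 954.93], [0.0, 0.0, 0.0, 1.0]] 481.03788833947016 -0.18648072463612317
wrist [[0.24, 0.97, -0.0, -575.17], [0.92, -0.23, 0.3, -39.89], [0.3, -0.08, -0.95, 380.19], [0.0, 0.0, 0.0, 1.0]] 271.18915405086085 -0.046046170827918384
```

View pics/scene0.png

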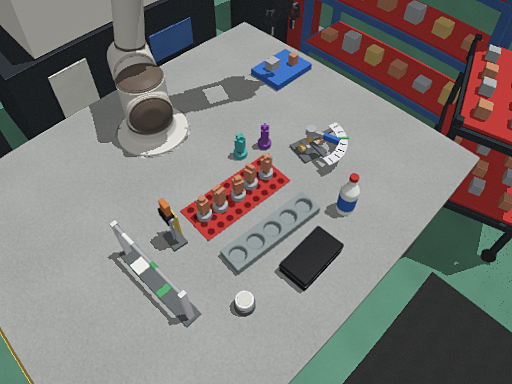

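View pics/side0.png

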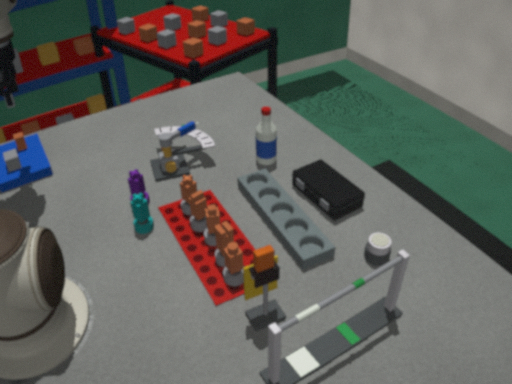

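View pics/wrist0.png

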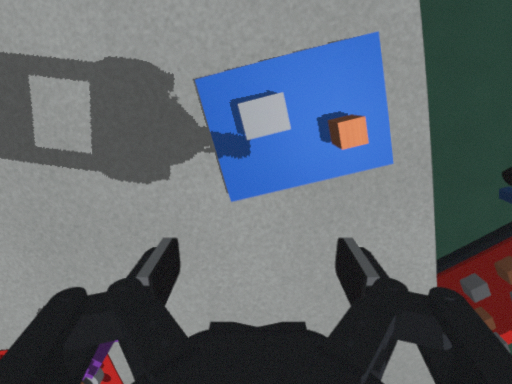

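The scene view shows five electrodes on the red mat (tops about (204,205) to (266,165)), the stand at (270,230), the valve at (320,145) with its green mark near (343,138), the tag at (168,210) and the rail at (155,270). The side view agrees, and the wrist sees only the blue mat. Next I measure from the depth.

```bash
cat > a.py <<'E'
from h import *
def hsv(im): return cv2.cvtColor(im,cv2.COLOR_RGB2HSV)
for n in ['scene','side']:
    f=np.load(n+'0.npz'); im,d=f['im'],f['d']; c=manip.calibration(n); P=cloud(c,d); H=hsv(im).astype(int)
    h,s,v=H[...,0],H[...,1],H[...,2]; z=P[...,2]; tab=(d>0)&(abs(P[...,0])<950)&(abs(P[...,1])<950)&(z<230)
    print(n,'bench z',np.median(z[(d>0)&(s<30)&(abs(z)<15)]))
    def rep(name,m,k=15,rect=False):
        m=(m&tab).astype(np.uint8); N,L,st,ce=cv2.connectedComponentsWithStats(m)
        for i in range(1,N):
            if st[i,4]<k: continue
            p=P[L==i]; r=cv2.minAreaRect(p[:,:2].astype(np.float32)) if rect else ''
            print(name,st[i,4],np.round(ce[i]),'med',np.round(np.median(p,0)),'zmax',round(np.percentile(p[:,2],97)), np.round(np.array([*r[0],*r[1],r[2]])) if rect else '')
    rep('copper',(h>3)&(h<17)&(s>90)&(s<225)&(z>40)&(v>60))
    rep('red mat',((h<4)|(h>175))&(s>180)&(z<30),200,True)
    rep('green',(h>45)&(h<75)&(s>110)&(z>-10),8,True)
    rep('yellow/orange',(h>8)&(h<32)&(s>210)&(z>50))
    rep('blue',(h>105)&(h<122)&(s>170)&(z>50),15,True)
    rep('purple/turq',((h>135)&(h<155)|(h>80)&(h<100))&(s>120)&(z>10))
    rep('white',(s<25)&(v>210)&(z>-5),20,True)
    rep('stand',(s<40)&(z>24)&(z<40)&(v>90),300,True)
    rep('case',(v<50)&(z>20)&(P[...,0]>100),300,True)
E
python3 a.py
```

```text
scene bench z -0.0505689840820196
copper 79 [293.  58.] med [126. 658.  65.] zmax 79 
copper 162 [266. 162.] med [468. 135.  83.] zmax 105 
copper 184 [250. 172.] med [462.  69.  79.] zmax 103 
copper 174 [237. 184.] med [471.   7.  83.] zmax 104 
copper 223 [219. 194.] med [462. -65.  88.] zmax 104 
copper 199 [202. 204.] med [ 452. -123.   82.] zmax 104 
copper 141 [164. 207.] med [ 451. -244.  192.] zmax 199 
red mat 1195 [234. 202.] med [482. -21.   2.] zmax 7 [454.  13. 358. 150.  87.]
green 12 [344. 138.] med [574. 431.  63.] zmax 67 [573. 431.  29.   7.  50.]
green 28 [153. 265.] med [ 555. -369.  166.] zmax 170 [ 556. -369.   10.   17.   88.]
green 101 [163. 290.] med [ 555. -372.    9.] zmax 13 [ 555. -372.   23.   41.    2.]
blue 102 [331. 139.] med [563. 359. 104.] zmax 112 [562. 361.  55.  17.  16.]
blue 100 [346. 203.] med [755. 202.  64.] zmax 80 [752. 206.  53.  17.  22.]
purple/turq 195 [264. 137.] med [367. 234.  54.] zmax 101 
purple/turq 237 [240. 146.] med [341. 138.  59.] zmax 101 
white 490 [173. 135.] med [100.  37.  12.] zmax 18 [ 85.  31.  87. 235.  24.]
whit
[... 1572 characters left out ...]
 [141. 212.] med [329. 136.  58.] zmax 100 
white 42 [307. 311.] med [ 442. -370.  167.] zmax 169 [ 444. -371.   39.    4.    2.]
white 34 [274. 328.] med [ 378. -371.  170.] zmax 172 [ 378. -372.   14.    9.   87.]
white 444 [302. 361.] med [ 443. -370.   10.] zmax 12 [ 444. -370.   41.   47.    1.]
stand 1926 [286. 214.] med [638. -38.  32.] zmax 35 [640.  -8. 344.  89.  85.]
stand 353 [ 26. 345.] med [-10. -84.  31.] zmax 39 [-13. -79.  24. 110.  81.]
case 1976 [329. 187.] med [778. -18.  50.] zmax 53 [785.  -2.  98. 179.   1.]
case 461 [ 55. 258.] med [110. -40. 180.] zmax 221 [108. -30.  82.  17.  69.]
case 337 [265. 276.] med [ 435. -253.  145.] zmax 156 [ 439. -245.   21.   48.   83.]
```

arm_command --pt "1 -0.5 0 0 0 0 -1" --pt "1 -0.5 0 0 0 0 -1" --pt "1 -0.5 0 0 0 0 -1" --pt "1 -0.5 0 0 0 0 -1" --pt "1 -0.5 0 0 0 0 -1" --pt "1 -0.5 0 0 0 0 -1" --pt "1 -0.5 0 0 0 0 -1" --pt "1 -0.5 0 0 0 0 -1" --pt "1 -0.5 0 0 0 0 -1" --pt "1 -0.5 0 0 0 0 -1"

```text
clock: 1.15
position: [390.3, 432.2, 404.4]
tcp_rot: [-180.0, -0.0, 166.0]
force: [-0.5, -0.2, 0.1]
opening: 0.996
gripper_force: 0.0
```

arm_command --pt "1 -0.5 0 0 0 0 -1" --pt "1 -0.5 0 0 0 0 -1" --pt "1 -0.5 0 0 0 0 -1" --pt "1 -0.5 0 0 0 0 -1" --pt "0.5 -0.3 0 0 0 0 -1" --pt "0 0 0 0 0 0 -1" --pt "0 0 0 0 0 0 -1"

```text
clock: 1.85
position: [501.5, 375.5, 404.5]
tcp_rot: [-180.0, -0.0, 166.0]
force: [-0.1, -0.2, 0.5]
opening: 0.996
gripper_force: 0.0
```

```bash
python3 - <<'E'
from h import *
im,d,c=cam('wrist'); np.savez('wv.npz',im=im,d=d,E=c['extrinsics']); save(im,'wv.png')
P=cloud(c,d); H=cv2.cvtColor(im,cv2.COLOR_RGB2HSV).astype(int); h,s,v=H[...,0],H[...,1],H[...,2]
for nm,m in [('blue',(h>100)&(h<125)&(s>150)&(P[...,2]>70)&(P[...,2]<130)),('green',(h>45)&(h<75)&(s>110)&(P[...,2]>40)&(P[...,2]<80))]:
    p=P[m]; print(nm,len(p),np.round(p.mean(0),1),np.round(np.percentile(p[:,2],[5,95]),1),np.round(cv2.minAreaRect(p[:,:2].astype(np.float32)),1) if 0 else cv2.minAreaRect(p[:,:2].astype(np.float32)), np.mean(np.argwhere(m),0))
# scale arc circle fit
m=(abs(P[...,2]-59)<2.5)&(s<25)&(v>200)&(d>0); p=P[m][:,:2]; print('arc',len(p))
r=None
def fit(q):
    A=np.c_[2*q,np.ones(len(q))]; x=np.linalg.lstsq(A,(q**2).sum(1),rcond=None)[0]; return x[:2],np.sqrt(x[2]+x[:2]@x[:2])
cn,R=fit(p); print('mid fit',cn,R)
# outer/inner edge by angle bins
for k in range(3):
    a=np.degrees(np.arctan2(*(p-cn).T[::-1])); rr=np.linalg.norm(p-cn,axis=1)
    out=[];inn=[]
    for b in np.arange(a.min(),a.max(),3):
        i=np.where((a>=b)&(a<b+3))[0]
        if len(i)>8: out.append(p[i[np.argmax(rr[i])]]); inn.append(p[i[np.argmin(rr[i])]])
    c1,r1=fit(np.array(out)); c2,r2=fit(np.array(inn)); print(np.round([*c1,r1,*c2,r2,a.min(),a.max()],1)); cn=c1
E
```

```text
blue 738 [558.2 366.9 107.5] [ 98.7 109.9] ((560.4933471679688, 366.2457275390625), (55.387203216552734, 15.905653953552246), 17.556987762451172) [231.93902439 261.55555556]
green 222 [569.3 430.3  62.8] [61.7 64.1] ((569.8421630859375, 430.7012939453125), (45.6107063293457, 8.3342866897583), 46.66587448120117) [212.21621622 312.77927928]
arc 3509
mid fit [519.02416931 365.09396402] 89.1981898025726
[504.6 355.6 117.  506.4 353.9  84.4 -43.3 107.2]
[498.7 352.  123.2 496.2 347.8  93.3 -32.8  96.8]
[500.3 352.3 121.9 489.6 344.8  98.9 -29.   93. ]
```

View pics/wv.png

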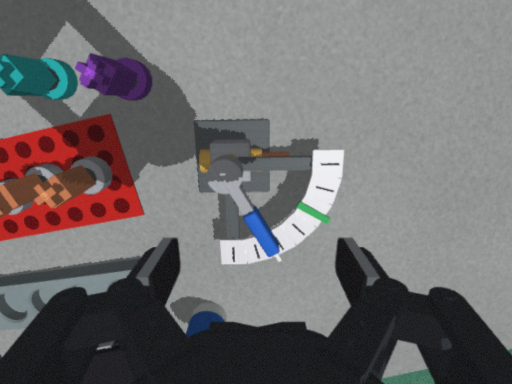

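The wrist view shows the lever's blue grip at (261,232), pointing at 17.5° in the world, and the green mark at (313,212), at 46.7°. Both lines meet at an axis near (487.6, 343.6). Base edges and ticks put shut at about -13°. I'll grip the lever first.

arm_command --pt "0.6 -0.1 0 0 0 0.985 -1" --pt "0.6 -0.1 0 0 0 0.985 -1" --pt "0.6 -0.1 0 0 0 0.985 -1" --pt "0.56 -0.07 0 0 0 0.985 -1" --pt "0 0 -1 0 0 0 -0.4" --pt "0 0 -1 0 0 0 -0.4" --pt "0 0 -1 0 0 0 -0.4" --pt "0 0 -1 0 0 0 -0.4" --pt "0 0 0 0 0 0 -0.4"

```text
clock: 2.8
position: [559.5, 366.6, 301.5]
tcp_rot: [-180.0, -0.3, -162.4]
force: [-1.1, 0.0, -0.6]
opening: 0.704
gripper_force: 0.0
```

arm_command --newtons 25 --pt "0 0 -1 0 0 0 -0.4" --pt "0 0 -1 0 0 0 -0.4" --pt "0 0 -0.1 0 0 0 -0.4" --pt "0 0 0 0 0 0 -0.4" --pt "0 0 0 0 0 0 1" --pt "0 0 0 0 0 0 1" --pt "0 0 0 0 0 0 1" --pt "0 0 0 0 0 0 1" --pt "0 0 0 0 0 0 1" --pt "0 0 0 0 0 0 1"

```text
clock: 3.8
position: [561.0, 366.2, 253.4]
tcp_rot: [180.0, 0.1, -162.5]
force: [-0.9, -0.1, 6.8]
opening: 0.183
gripper_force: 26.7
```

```bash
python3 - <<'E'
import numpy as np
a=np.array([487.6,343.6]); P=lambda t:a+77*np.array([np.cos(np.radians(t)),np.sin(np.radians(t))])
t=17.5
for e in [12,6,0,-6,-10,-13,-16]: print(e, np.round((P(e)-P(t))/25,2), (e-t)/8); t=e
E
```

```text
12 [ 0.08 -0.29] -0.6875
6 [ 0.05 -0.32] -0.75
0 [ 0.02 -0.32] -0.75
-6 [-0.02 -0.32] -0.75
-10 [-0.03 -0.21] -0.5
-13 [-0.03 -0.16] -0.375
-16 [-0.04 -0.16] -0.375
```

arm_command --pt "0.08 -0.29 0 0 0 -0.6875 1" --pt "0.05 -0.32 0 0 0 -0.75 1" --pt "0.02 -0.32 0 0 0 -0.75 1" --pt "-0.02 -0.32 0 0 0 -0.75 1" --pt "0 0 0 0 0 0 1" --pt "0 0 0 0 0 0 1"

```text
clock: 4.4
position: [563.9, 334.9, 253.3]
tcp_rot: [179.9, 0.0, 174.0]
force: [-5.8, 1.2, 7.6]
opening: 0.181
gripper_force: 26.6
```

arm_command --pt "-0.03 -0.21 0 0 0 -0.5 1" --pt "0 0 0 0 0 0 1" --pt "0 0 0 0 0 0 1"

```text
clock: 4.7
position: [563.2, 329.8, 253.3]
tcp_rot: [180.0, 0.0, 170.0]
force: [-5.4, 1.1, 8.0]
opening: 0.183
gripper_force: 26.2
```

arm_command --pt "-0.03 -0.16 0 0 0 -0.375 1" --pt "0 0 0 0 0 0 1" --pt "0 0 0 0 0 0 1"

```text
clock: 5.0
position: [562.4, 326.2, 253.3]
tcp_rot: [179.9, 0.0, 167.0]
force: [-5.0, 7.6, 7.2]
opening: 0.181
gripper_force: 26.0
```

arm_command --pt "-0.02 -0.08 0 0 0 -0.19 1" --pt "0 0 0 0 0 0 1" --pt "0 0 0 0 0 0 1"

```text
clock: 5.3
position: [561.9, 325.6, 253.4]
tcp_rot: [179.7, 0.0, 165.6]
force: [0.9, 23.2, 1.2]
opening: 0.186
gripper_force: 33.6
```

arm_command --pt "0 0 0 0 0 0 -0.5" --pt "0 0 0 0 0 0 -0.5" --pt "0 0 0 0 0 0 -0.5" --pt "0 0 1 0 0 0 -0.5" --pt "0 0 1 0 0 0 -0.5" --pt "0 0 1 0 0 0 -0.5" --pt "0 0 1 0 0 0 -0.5" --pt "0 0 1 0 0 0 -0.5" --pt "0 0 1 0 0 0 -0.5" --pt "0 0 1 0 0 0 -0.5"

```text
clock: 6.3
position: [562.1, 323.3, 428.3]
tcp_rot: [-180.0, 0.0, 165.5]
force: [-0.1, 0.3, 0.0]
opening: 0.751
gripper_force: 0.0
```

arm_command --pt "-0.2 -1 0 0 0 0.9 -0.5" --pt "-0.2 -1 0 0 0 0.9 -0.5" --pt "-0.2 -1 0 0 0 0 -0.5" --pt "-0.2 -1 0 0 0 0 -0.5" --pt "-0.2 -1 0 0 0 0 -0.5" --pt "-0.2 -1 0 0 0 0 -0.5" --pt "-0.2 -1 0 0 0 0 -0.5" --pt "-0.2 -1 0 0 0 0 -0.5" --pt "-0.2 -1 0 0 0 0 -0.5" --pt "-0.2 -1 0 0 0 0 -0.5"

```text
clock: 7.3
position: [511.7, 72.4, 427.3]
tcp_rot: [-180.0, 0.0, 179.9]
force: [-0.4, -0.1, 0.5]
opening: 0.752
gripper_force: 0.0
```

arm_command --pt "-0.2 -1 0 0 0 0 -0.5" --pt "-0.2 -1 0 0 0 0 -0.5" --pt "-0.2 -0.8 0 0 0 0 -0.5" --pt "0 0 0 0 0 0 -0.5" --pt "0 0 0 0 0 0 -0.5"

```text
clock: 7.8
position: [497.0, 3.3, 427.4]
tcp_rot: [-180.0, 0.0, 179.8]
force: [0.2, 0.5, 0.6]
opening: 0.751
gripper_force: 0.0
```

```bash
cat > el.py <<'E'
from h import *
import sys
def electrodes(im,d,c,zlo=78,zhi=112,xr=(360,560),yr=(-250,220)):
    P=cloud(c,d); H=cv2.cvtColor(im,cv2.COLOR_RGB2HSV).astype(int); h,s=H[...,0],H[...,1]
    m=(h>=2)&(h<19)&(s>70)&(d>0)&(P[...,2]>40)&(P[...,2]<zhi)&(P[...,0]>xr[0])&(P[...,0]<xr[1])&(P[...,1]>yr[0])&(P[...,1]<yr[1])
    N,L,st,ce=cv2.connectedComponentsWithStats(m.astype(np.uint8)); out=[]
    for i in range(1,N):
        if st[i,4]<150: continue
        p=P[L==i]; zt=np.percentile(p[:,2],98); b=p[(p[:,2]>81)&(p[:,2]<93)]; t=p[p[:,2]>95]
        r=cv2.minAreaRect(b[:,:2].astype(np.float32)) if len(b)>20 else None
        print(st[i,4],np.round(ce[i]),'ztop %.1f'%zt,'shoulder z %.1f n%d'%(np.median(b[:,2]),len(b)),'rect',np.round([*r[0],*r[1],r[2]],1),'top',np.round(t.mean(0),1),np.round(cv2.minAreaRect(t[:,:2].astype(np.float32))[1],0))
E
python3 - <<'E'
from el import *
im,d,c=cam('wrist'); np.savez('we.npz',im=im,d=d,E=c['extrinsics']); save(im,'we.png'); electrodes(im,d,c)
P=cloud(c,d); z=P[...,2]; m=(abs(z-32)<3)&(d>0)&(P[...,0]>560); p=P[m]; print('stand z',np.median(p[:,2]),cv2.minAreaRect(p[:,:2].astype(np.float32)))
E
```

```text
1061 [156. 123.] ztop 104.1 shoulder z 88.9 n401 rect [ 441.8 -114.6   30.4   29.8   89.2] top [ 441.7 -113.9  102.6] [21. 23.]
1032 [204. 133.] ztop 104.4 shoulder z 89.1 n182 rect [453.2 -56.8  30.4  30.2   1.9] top [452.7 -56.4 102.8] [30. 31.]
967 [320. 134.] ztop 104.3 shoulder z 88.9 n423 rect [455.   77.9  30.3  29.8  11.4] top [454.7  77.3 102.5] [30. 12.]
797 [268. 140.] ztop 104.2 shoulder z 89.1 n423 rect [462.3  16.1  30.1  30.2  70.8] top [461.8  16.  102.9] [18. 18.]
1216 [376. 139.] ztop 103.8 shoulder z 88.7 n384 rect [461.6 146.2  30.9  30.1  17.6] top [461.3 145.  101.9] [25. 26.]
stand z 31.875480634088746 ((663.7615356445312, -105.19830322265625), (531.217041015625, 152.14109802246094), 85.59637451171875)
```

View pics/we.png

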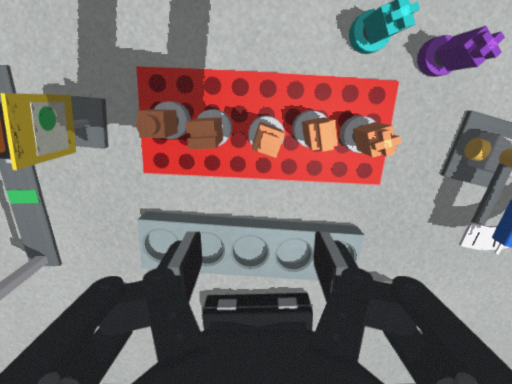

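The wrist view shows the five electrodes at row ~130 (columns 156–376) with clean 30×30 mm block outlines, and part of the stand's bores at row ~245. Next I look over the stand.

arm_command --pt "1 -0.1 0 0 0 0 -0.5" --pt "1 -0.1 0 0 0 0 -0.5" --pt "1 -0.1 0 0 0 0 -0.5" --pt "1 -0.1 0 0 0 0 -0.5" --pt "1 -0.1 0 0 0 0 -0.5" --pt "1 0 0 0 0 0 -0.5" --pt "0 0 0 0 0 0 -0.5" --pt "0 0 0 0 0 0 -0.5"

```text
clock: 8.65
position: [647.4, -8.1, 426.4]
tcp_rot: [180.0, -0.1, 179.9]
force: [-0.1, -1.2, -0.2]
opening: 0.752
gripper_force: 0.0
```

```bash
python3 - <<'E'
from el import *
im,d,c=cam('wrist'); np.savez('ws.npz',im=im,d=d,E=c['extrinsics'])
P=cloud(c,d); z=P[...,2]; m=(abs(z-32)<2.5)&(d>0)&(abs(P[...,0]-640)<65)&(abs(P[...,1]+9)<195); 
N,L,st,ce=cv2.connectedComponentsWithStats(m.astype(np.uint8)); i=1+np.argmax(st[1:,4]); p=P[L==i]
print('stand z',np.median(p[:,2]),cv2.minAreaRect(p[:,:2].astype(np.float32)))
# bore centres: contours of holes in the top-face mask, cast on the plane z=32
k=(L==i).astype(np.uint8); cs,hi=cv2.findContours(k,cv2.RETR_CCOMP,cv2.CHAIN_APPROX_NONE)
B=[]
for q,hh in zip(cs,hi[0]):
    if hh[3]>=0 and len(q)>60:
        w=onplane(c,q[:,0,0],q[:,0,1],32.)[:,:2].astype(np.float32); e=cv2.fitEllipse(w); print('bore',np.round([*e[0],*e[1]],1)); B.append(e[0])
B=np.array(B); v=cv2.fitLine(B.astype(np.float32),cv2.DIST_L2,0,.01,.01).ravel(); print(v,B.mean(0))
E
```

```text
stand z 32.054128164256696 ((639.2407836914062, -8.391464233398438), (341.7208251953125, 86.44332122802734), 85.41969299316406)
bore [649.4 126.4  56.1  56.3]
bore [644.2  59.2  55.7  56. ]
bore [638.9  -8.1  55.5  55.9]
bore [633.4 -75.6  55.7  56. ]
bore [ 627.8 -143.3   55.1   56.3]
[ 7.9756647e-02  9.9681437e-01  6.3873132e+02 -8.2725029e+00] [638.73134766  -8.27250271]
```

arm_command --pt "-0.685 -0.355 -0.4 0 0 -0.946 -0.5" --pt "-0.685 -0.355 -0.4 0 0 -0.946 -0.5" --pt "-0.685 -0.355 -0.4 0 0 -0.946 -0.5" --pt "-0.685 -0.355 -0.4 0 0 -0.946 -0.5" --pt "-0.685 -0.355 -0.4 0 0 -0.946 -0.5" --pt "-0.685 -0.355 -0.4 0 0 -0.946 -0.5" --pt "-0.685 -0.355 -0.4 0 0 -0.946 -0.5" --pt "-0.685 -0.355 -0.4 0 0 -0.946 -0.5" --pt "-0.685 -0.355 -0.4 0 0 -0.946 -0.5" --pt "-0.685 -0.355 -0.4 0 0 -0.946 -0.5"

```text
clock: 9.7
position: [474.4, -97.4, 327.2]
tcp_rot: [180.0, 0.0, 103.9]
force: [-0.1, 0.1, -0.4]
opening: 0.752
gripper_force: 0.0
```

arm_command --pt "-0.685 -0.355 0 0 0 -0.946 -0.5" --pt "-0.685 -0.355 0 0 0 -0.946 -0.5" --pt "0 0 0 0 0 0 -0.5" --pt "0 0 0 0 0 0 -0.5"

```text
clock: 10.1
position: [441.2, -115.1, 327.7]
tcp_rot: [179.9, 0.0, 89.1]
force: [-0.0, 0.7, -0.6]
opening: 0.749
gripper_force: 0.0
```

```bash
cat > chk.py <<'E'
from el import *
im,d,c=cam('side'); P=cloud(c,d); H=cv2.cvtColor(im,cv2.COLOR_RGB2HSV).astype(int); h,s=H[...,0],H[...,1]
m=(h>=2)&(h<19)&(s>70)&(d>0)&(P[...,2]>93)&(P[...,2]<125)&(P[...,0]>300)&(abs(P[...,1])<230)
N,L,st,ce=cv2.connectedComponentsWithStats(m.astype(np.uint8))
for i in range(1,N):
    if st[i,4]>20: print(st[i,4],np.round(ce[i]),np.round(np.median(P[L==i],0),0))
s=manip.read_state(); print(np.round(s['position'],1),np.round(s['tcp_rot'],1),round(s['clock'],1))
E
python3 chk.py
```

```text
82 [187. 179.] [460. 142. 102.]
151 [225. 229.] [456. -65. 102.]
99 [232. 247.] [ 440. -120.  102.]
[ 441.5 -115.1  327.6] [179.9   0.   89.2] 10.2
```

arm_command --newtons 60 --pt "0 0.02 -1 0 0 0 -0.5" --pt "0 0 -1 0 0 0 -0.5" --pt "0 0 -1 0 0 0 -0.5" --pt "0 0 -0.8 0 0 0 -0.5" --pt "0 0 -0.46 0 0 0 -0.5" --pt "0 0 0 0 0 0 1" --pt "0 0 0 0 0 0 1" --pt "0 0 0 0 0 0 1" --pt "0 0 0 0 0 0 1" --pt "0 0 0 0 0 0 1"

```text
clock: 11.15
position: [442.0, -115.0, 221.7]
tcp_rot: [179.9, 0.0, 89.1]
force: [0.3, 1.4, 7.3]
opening: 0.343
gripper_force: 60.8
```

arm_command --pt "0 0 0.5 0 0 0 1" --pt "0 0 1 0 0 0 1" --pt "0 0 1 0 0 0 1" --pt "0.5 -0.14 0 0 0 0 1" --pt "1 -0.14 0 0 0 0 1" --pt "1 -0.14 0 0 0 0 1" --pt "1 -0.14 0 0 0 0 1" --pt "1 -0.14 0 0 0 0 1" --pt "1 -0.14 0 0 0 0 1" --pt "1 -0.14 0 0 0 0 1"

```text
clock: 12.15
position: [605.3, -139.5, 282.6]
tcp_rot: [-179.9, -0.0, 89.1]
force: [0.2, -0.3, -3.9]
opening: 0.348
gripper_force: 60.2
```

arm_command --pt "0.95 -0.16 0 0 0 0 1" --pt "0 0 0 0 0 0 1" --pt "0 0 0 0 0 0 1"

```text
clock: 12.45
position: [628.1, -143.4, 282.2]
tcp_rot: [-179.9, -0.0, 89.1]
force: [-1.0, 0.4, -4.6]
opening: 0.342
gripper_force: 61.3
```

arm_command --pt "0 0 -0.8 0 0 0 1" --pt "0 0 -0.6 0 0 0 1" --pt "0 0 -0.4 0 0 0 1" --pt "0 0 -0.2 0 0 0 1" --pt "0 0 -0.06 0 0 0 1" --pt "0 0 0 0 0 0 1" --pt "0 0 0 0 0 0 1"

```text
clock: 13.15
position: [628.0, -143.5, 232.3]
tcp_rot: [180.0, 0.0, 89.1]
force: [-0.2, 0.2, -4.2]
opening: 0.344
gripper_force: 61.3
```

arm_command --pt "0 0 -0.06 0 0 0 1" --pt "0 0 0 0 0 0 1" --pt "0 0 0 0 0 0 1"

```text
clock: 13.45
position: [628.0, -143.5, 230.8]
tcp_rot: [179.9, 0.0, 89.1]
force: [1.0, 1.1, 2.9]
opening: 0.345
gripper_force: 61.9
```

arm_command --pt "0 0 0 0 0 0 -0.5" --pt "0 0 0 0 0 0 -0.5" --pt "0 0 0 0 0 0 -0.5" --pt "0 0 1 0 0 0 -0.5" --pt "0 0 1 0 0 0 -0.5" --pt "0 0 1 0 0 0 -0.5" --pt "-0.5 0.25 0 0 0 0.35 -0.5" --pt "-1 0.5 0 0 0 0 -0.5" --pt "-1 0.5 0 0 0 0 -0.5" --pt "-1 0.5 0 0 0 0 -0.5"

```text
clock: 14.45
position: [539.4, -99.2, 305.0]
tcp_rot: [-180.0, -0.0, 91.9]
force: [0.5, 0.1, -0.8]
opening: 0.754
gripper_force: 0.0
```

arm_command --pt "-1 0.5 0 0 0 0 -0.5" --pt "-1 0.5 0 0 0 0 -0.5" --pt "-1 0.5 0 0 0 0 -0.5" --pt "-0.49 0.22 0 0 0 0 -0.5" --pt "0 0 0 0 0 0 -0.5" --pt "0 0 0 0 0 0 -0.5"

```text
clock: 15.05
position: [453.7, -56.9, 305.5]
tcp_rot: [179.9, 0.0, 91.9]
force: [-0.3, -0.0, 0.8]
opening: 0.751
gripper_force: 0.0
```

```bash
python3 chk.py; python3 - <<'E'
from el import *
im,d,c=cam('wrist'); electrodes(im,d,c,xr=(360,720))
E
```

```text
77 [187. 179.] [460. 142. 101.]
46 [213. 209.] [463.   7. 102.]
182 [313. 222.] [ 623. -151.  101.]
181 [223. 229.] [450. -62. 102.]
[453.9 -57.1 305.4] [180.    0.   91.8] 15.1
2215 [267.  22.] ztop 103.9 shoulder z 88.9 n1022 rect [456.8  67.8  30.2  10.   11.1] top [453.9  73.5 101.8] [31.  7.]
2111 [273. 110.] ztop 104.2 shoulder z 89.0 n1198 rect [462.1  15.8  30.4  30.2  70.9] top [461.9  16.1 103. ] [18. 18.]
2523 [256. 208.] ztop 104.1 shoulder z 89.0 n503 rect [452.6 -56.2  29.2  28.9   1.7] top [452.8 -55.2 102.6] [30. 30.]
1784 [450. 293.] ztop 111.4 shoulder z 87.2 n334 rect [ 627.5 -128.7   30.7    7.2    8.6] top [ 626.9 -132.8  101.6] [13. 31.]
```

arm_command --pt "-0.03 0.03 -1 0 0 0 -0.5" --pt "0 0 -1 0 0 0 -0.5" --pt "0 0 -0.9 0 0 0 -0.5" --pt "0 0 -0.46 0 0 0 -0.5" --pt "0 0 0 0 0 0 1" --pt "0 0 0 0 0 0 1" --pt "0 0 0 0 0 0 1" --pt "0 0 0 0 0 0 1" --pt "0 0 0 0 0 0 1"

```text
clock: 16.05
position: [452.7, -56.0, 222.2]
tcp_rot: [179.9, 0.0, 91.9]
force: [-0.3, -0.5, 6.9]
opening: 0.346
gripper_force: 60.2
```

arm_command --pt "0 0 0.5 0 0 0 1" --pt "0 0 1 0 0 0 1" --pt "0 0 1 0 0 0 1" --pt "0.5 0 0 0 0 0 1" --pt "1 -0.11 0 0 0 0 1" --pt "1 -0.11 0 0 0 0 1" --pt "1 -0.11 0 0 0 0 1" --pt "1 -0.11 0 0 0 0 1" --pt "1 -0.11 0 0 0 0 1" --pt "1 -0.11 0 0 0 0 1"

```text
clock: 17.05
position: [616.2, -72.4, 282.9]
tcp_rot: [-179.9, -0.0, 91.9]
force: [-0.3, -0.3, -2.8]
opening: 0.342
gripper_force: 60.0
```

arm_command --pt "0.7 -0.1 0 0 0 0 1" --pt "0 0 0 0 0 0 1" --pt "0 0 0 0 0 0 1"

```text
clock: 17.35
position: [632.5, -74.8, 282.7]
tcp_rot: [-179.9, -0.0, 91.9]
force: [-0.9, -0.1, -3.3]
opening: 0.345
gripper_force: 60.4
```

arm_command --pt "0.03 -0.01 -0.8 0 0 0 1" --pt "0 0 -0.6 0 0 0 1" --pt "0 0 -0.4 0 0 0 1" --pt "0 0 -0.2 0 0 0 1" --pt "0 0 -0.06 0 0 0 1" --pt "0 0 0 0 0 0 1" --pt "0 0 -0.05 0 0 0 1" --pt "0 0 0 0 0 0 1"

```text
clock: 18.15
position: [633.2, -75.1, 231.3]
tcp_rot: [180.0, 0.0, 91.9]
force: [0.1, -0.2, -2.8]
opening: 0.344
gripper_force: 60.5
```

arm_command --pt "0 0 -0.03 0 0 0 1" --pt "0 0 0 0 0 0 -0.5" --pt "0 0 0 0 0 0 -0.5" --pt "0 0 0 0 0 0 -0.5" --pt "0 0 1 0 0 0 -0.5" --pt "0 0 1 0 0 0 -0.5" --pt "0 0 1 0 0 0 -0.5" --pt "-0.5 0.25 0 0 0 -0.875 -0.5" --pt "-1 0.55 0 0 0 -0.875 -0.5" --pt "-1 0.55 0 0 0 -0.875 -0.5"

```text
clock: 19.15
position: [569.9, -41.2, 305.1]
tcp_rot: [-180.0, -0.0, 70.5]
force: [-0.2, -0.5, 1.0]
opening: 0.75
gripper_force: 0.0
```

arm_command --pt "-1 0.55 0 0 0 0 -0.5" --pt "-1 0.55 0 0 0 0 -0.5" --pt "-1 0.55 0 0 0 0 -0.5" --pt "-1 0.45 0 0 0 0 -0.5" --pt "-0.34 0.19 0 0 0 0 -0.5" --pt "0 0 0 0 0 0 -0.5" --pt "0 0 0 0 0 0 -0.5"

```text
clock: 19.85
position: [462.8, 15.6, 305.5]
tcp_rot: [180.0, -0.0, 70.9]
force: [-0.1, 0.8, 0.0]
opening: 0.746
gripper_force: 0.0
```

```bash
python3 - <<'E'
from el import *
print(np.round(manip.read_state()['position'],1))
im,d,c=cam('wrist'); electrodes(im,d,c,xr=(360,720))
E
```

```text
[462.8  15.6 305.5]
3129 [190.  32.] ztop 104.1 shoulder z 88.9 n1177 rect [462.  146.2  30.3  30.6  17.3] top [462.3 145.3 102.3] [24. 26.]
2289 [217. 135.] ztop 104.1 shoulder z 89.0 n1161 rect [454.8  77.9  30.3  30.2  10.7] top [455.4  78.1 102.9] [31. 12.]
2113 [256. 204.] ztop 103.9 shoulder z 89.0 n902 rect [462.   16.   29.8  30.1  70.3] top [462.6  17.4 102.5] [18. 18.]
3169 [479. 238.] ztop 111.6 shoulder z 87.2 n657 rect [625.5 -68.1  40.6  22.5  46. ] top [622.6 -69.2 103.9] [38. 20.]
2909 [479. 300.] ztop 109.7 shoulder z 87.3 n598 rect [ 621.3 -135.1   40.2   22.    41.2] top [ 622.6 -136.6  101.1] [31. 29.]
```

arm_command --pt "-0.02 0.02 -1 0 0 0 -0.5" --pt "0 0 -1 0 0 0 -0.5" --pt "0 0 -0.9 0 0 0 -0.5" --pt "0 0 -0.46 0 0 0 -0.5" --pt "0 0 0 0 0 0 1" --pt "0 0 0 0 0 0 1" --pt "0 0 0 0 0 0 1" --pt "0 0 0 0 0 0 1" --pt "0 0 0 0 0 0 1"

```text
clock: 20.8
position: [462.0, 16.3, 222.2]
tcp_rot: [179.9, -0.0, 70.9]
force: [0.3, -0.6, 7.0]
opening: 0.341
gripper_force: 60.7
```

arm_command --pt "0 0 0.5 0 0 0 1" --pt "0 0 1 0 0 0 1" --pt "0 0 1 0 0 0 1" --pt "0.5 0 0 0 0 0 1" --pt "1 -0.14 0 0 0 0 1" --pt "1 -0.14 0 0 0 0 1" --pt "1 -0.14 0 0 0 0 1" --pt "1 -0.14 0 0 0 0 1" --pt "1 -0.14 0 0 0 0 1" --pt "1 -0.14 0 0 0 0 1"

```text
clock: 21.8
position: [625.4, -4.8, 282.9]
tcp_rot: [-179.9, 0.0, 70.9]
force: [0.7, 0.3, -3.2]
opening: 0.346
gripper_force: 60.3
```

arm_command --pt "0.57 -0.12 0 0 0 0 1" --pt "0 0 0 0 0 0 1" --pt "0 0 0 0 0 0 1"

```text
clock: 22.1
position: [638.4, -7.6, 282.8]
tcp_rot: [-179.9, 0.0, 70.9]
force: [-0.4, -0.1, -3.6]
opening: 0.345
gripper_force: 60.7
```

arm_command --pt "0.02 -0.01 -0.8 0 0 0 1" --pt "0 0 -0.6 0 0 0 1" --pt "0 0 -0.4 0 0 0 1" --pt "0 0 -0.2 0 0 0 1" --pt "0 0 -0.06 0 0 0 1" --pt "0 0 0 0 0 0 1" --pt "0 0 -0.07 0 0 0 1" --pt "0 0 0 0 0 0 1"

```text
clock: 22.9
position: [639.1, -7.9, 231.2]
tcp_rot: [179.9, -0.0, 70.9]
force: [0.3, 1.6, 0.4]
opening: 0.345
gripper_force: 61.3
```

arm_command --pt "0 0 0 0 0 0 -0.5" --pt "0 0 0 0 0 0 -0.5" --pt "0 0 0 0 0 0 -0.5" --pt "0 0 1 0 0 0 -0.5" --pt "0 0 1 0 0 0 -0.5" --pt "0 0 1 0 0 0 -0.5" --pt "-0.5 0.25 0 0 0 0.94 -0.5" --pt "-1 0.45 0 0 0 0.94 -0.5" --pt "-1 0.45 0 0 0 0.94 -0.5" --pt "-1 0.45 0 0 0 0.94 -0.5"

```text
clock: 23.9
position: [550.4, 32.4, 305.4]
tcp_rot: [-180.0, -0.0, 101.2]
force: [-0.6, 1.0, 0.2]
opening: 0.751
gripper_force: 0.0
```

arm_command --pt "-1 0.45 0 0 0 0 -0.5" --pt "-1 0.45 0 0 0 0 -0.5" --pt "-1 0.45 0 0 0 0 -0.5" --pt "-0.86 0.49 0 0 0 0 -0.5" --pt "0 0 0 0 0 0 -0.5" --pt "0 0 0 0 0 0 -0.5"

```text
clock: 24.5
position: [454.8, 78.2, 305.9]
tcp_rot: [179.9, 0.0, 101.0]
force: [0.6, -0.2, -0.4]
opening: 0.752
gripper_force: 0.0
```

```bash
python3 - <<'E'
from el import *
print(np.round(manip.read_state()['position'],1))
im,d,c=cam('wrist'); electrodes(im,d,c,xr=(360,720))
E
```

```text
[454.8  78.2 305.9]
2115 [287. 122.] ztop 104.2 shoulder z 89.0 n1000 rect [462.2 146.4  30.2  30.3  17.4] top [461.9 146.8 102.8] [25. 26.]
2125 [257. 204.] ztop 104.0 shoulder z 89.0 n763 rect [454.8  78.5  29.5  29.5  10.3] top [454.8  79.6 102.2] [30. 12.]
1175 [389. 364.] ztop 98.3 shoulder z 86.4 n293 rect [624.9 -72.9  26.3  15.5  89.8] top [624.2 -61.3  97.4] [17.  6.]
```

arm_command --pt "0 0 -1 0 0 0 -0.5" --pt "0 0 -1 0 0 0 -0.5" --pt "0 0 -0.9 0 0 0 -0.5" --pt "0 0 -0.47 0 0 0 -0.5" --pt "0 0 0 0 0 0 1" --pt "0 0 0 0 0 0 1" --pt "0 0 0 0 0 0 1" --pt "0 0 0 0 0 0 1" --pt "0 0 0 0 0 0 1"

```text
clock: 25.45
position: [455.2, 78.0, 222.1]
tcp_rot: [179.9, 0.0, 100.9]
force: [-0.5, -1.3, 7.6]
opening: 0.34
gripper_force: 60.8
```

arm_command --pt "0 0 0.5 0 0 0 1" --pt "0 0 1 0 0 0 1" --pt "0 0 1 0 0 0 1" --pt "0.5 0 0 0 0 0 1" --pt "1 -0.11 0 0 0 0 1" --pt "1 -0.11 0 0 0 0 1" --pt "1 -0.11 0 0 0 0 1" --pt "1 -0.11 0 0 0 0 1" --pt "1 -0.11 0 0 0 0 1" --pt "1 -0.11 0 0 0 0 1"

```text
clock: 26.45
position: [618.6, 61.5, 282.8]
tcp_rot: [-179.9, -0.0, 100.9]
force: [0.9, 0.4, -2.6]
opening: 0.345
gripper_force: 60.2
```

arm_command --pt "0.6 -0.05 0 0 0 0 1" --pt "0.48 -0.05 0 0 0 0 1" --pt "0 0 0 0 0 0 1" --pt "0 0 0 0 0 0 1"

```text
clock: 26.85
position: [644.3, 59.1, 282.9]
tcp_rot: [-179.9, -0.0, 100.9]
force: [-0.4, 0.6, -3.4]
opening: 0.344
gripper_force: 60.4
```

Next electrode E: (462.1, 146.3), yaw 107.4, which means dx −182, dy +87 and a turn of +6.5.

arm_command --pt "0 0 -0.8 0 0 0 1" --pt "0 0 -0.6 0 0 0 1" --pt "0 0 -0.4 0 0 0 1" --pt "0 0 -0.2 0 0 0 1" --pt "0 0 -0.06 0 0 0 1" --pt "0 0 0 0 0 0 1" --pt "0 0 -0.07 0 0 0 1" --pt "0 0 0 0 0 0 1"

```text
clock: 27.65
position: [644.5, 59.1, 231.2]
tcp_rot: [179.9, 0.0, 100.9]
force: [-0.8, 0.2, 1.3]
opening: 0.343
gripper_force: 60.9
```

arm_command --pt "0 0 0 0 0 0 -0.5" --pt "0 0 0 0 0 0 -0.5" --pt "0 0 0 0 0 0 -0.5" --pt "0 0 1 0 0 0 -0.5" --pt "0 0 1 0 0 0 -0.5" --pt "0 0 1 0 0 0 -0.5" --pt "-0.5 0.25 0 0 0 0.8 -0.5" --pt "-1 0.48 0 0 0 0 -0.5" --pt "-1 0.48 0 0 0 0 -0.5" --pt "-1 0.48 0 0 0 0 -0.5"

```text
clock: 28.65
position: [555.9, 101.7, 305.4]
tcp_rot: [-180.0, -0.0, 107.3]
force: [0.6, -0.1, 0.9]
opening: 0.747
gripper_force: 0.0
```

arm_command --pt "-1 0.48 0 0 0 0 -0.5" --pt "-1 0.48 0 0 0 0 -0.5" --pt "-1 0.48 0 0 0 0 -0.5" --pt "-0.79 0.35 0 0 0 0 -0.5" --pt "0 0 0 0 0 0 -0.5" --pt "0 0 0 0 0 0 -0.5"

```text
clock: 29.25
position: [462.2, 146.2, 305.9]
tcp_rot: [179.9, 0.0, 107.4]
force: [-0.0, 0.3, -0.8]
opening: 0.749
gripper_force: 0.0
```

```bash
python3 - <<'E'
from el import *
print(np.round(manip.read_state()['position'],1))
im,d,c=cam('wrist'); electrodes(im,d,c,xr=(360,720))
E
```

```text
[462.2 146.2 305.9]
2195 [257. 204.] ztop 104.0 shoulder z 88.9 n795 rect [462.1 146.9  29.9  29.7  18. ] top [461.6 148.1 102.3] [24. 25.]
678 [375. 365.] ztop 85.2 shoulder z 83.7 n67 rect [640.6   6.9   2.7  24.6  71. ] top [nan nan nan] [0. 0.]el.py:11: RuntimeWarning: Mean of empty slice.
  print(st[i,4],np.round(ce[i]),'ztop %.1f'%zt,'shoulder z %.1f n%d'%(np.median(b[:,2]),len(b)),'rect',np.round([*r[0],*r[1],r[2]],1),'top',np.round(t.mean(0),1),np.round(cv2.minAreaRect(t[:,:2].astype(np.float32))[1],0))
  ret = um.true_divide(
```

arm_command --pt "0 0.01 -1 0 0 0 -0.5" --pt "0 0 -1 0 0 0 -0.5" --pt "0 0 -0.9 0 0 0 -0.5" --pt "0 0 -0.47 0 0 0 -0.5" --pt "0 0 0 0 0 0 1" --pt "0 0 0 0 0 0 1" --pt "0 0 0 0 0 0 1" --pt "0 0 0 0 0 0 1" --pt "0 0 0 0 0 0 1"

```text
clock: 30.2
position: [462.4, 146.3, 222.1]
tcp_rot: [179.9, 0.0, 107.3]
force: [-0.2, -1.0, 7.2]
opening: 0.347
gripper_force: 63.1
```

arm_command --pt "0 0 0.5 0 0 0 1" --pt "0 0 1 0 0 0 1" --pt "0 0 1 0 0 0 1" --pt "0.5 0 0 0 0 0 1" --pt "1 -0.11 0 0 0 0 1" --pt "1 -0.11 0 0 0 0 1" --pt "1 -0.11 0 0 0 0 1" --pt "1 -0.11 0 0 0 0 1" --pt "1 -0.11 0 0 0 0 1" --pt "1 -0.11 0 0 0 0 1"

```text
clock: 31.2
position: [625.9, 129.6, 282.8]
tcp_rot: [-179.9, -0.0, 107.3]
force: [-0.3, 0.0, -2.6]
opening: 0.346
gripper_force: 61.7
```

arm_command --pt "0.6 -0.07 0 0 0 0 1" --pt "0.4 -0.07 0 0 0 0 1" --pt "0 0 0 0 0 0 1" --pt "0 0 0 0 0 0 1"

```text
clock: 31.6
position: [649.3, 126.4, 283.2]
tcp_rot: [-179.9, -0.0, 107.3]
force: [-0.8, 0.6, -2.2]
opening: 0.345
gripper_force: 61.6
```

arm_command --pt "0 0 -0.8 0 0 0 1" --pt "0 0 -0.6 0 0 0 1" --pt "0 0 -0.4 0 0 0 1" --pt "0 0 -0.2 0 0 0 1" --pt "0 0 -0.07 0 0 0 1" --pt "0 0 0 0 0 0 1" --pt "0 0 -0.07 0 0 0 1" --pt "0 0 0 0 0 0 1"

```text
clock: 32.4
position: [649.8, 126.3, 231.1]
tcp_rot: [179.9, 0.0, 107.3]
force: [-2.1, -0.1, 3.4]
opening: 0.343
gripper_force: 62.6
```

arm_command --pt "0 0 0 0 0 0 -0.5" --pt "0 0 0 0 0 0 -0.5" --pt "0 0 0 0 0 0 -0.5" --pt "0 0 1 0 0 0 -0.5" --pt "0 0 1 0 0 0 -0.5" --pt "0 0 1 0 0 0 -0.5" --pt "0 0 1 0 0 0 -0.5" --pt "0 0 1 0 0 0 -0.5" --pt "0 -0.6 1 0 0 0.92 -0.5" --pt "0 -0.6 1 0 0 0.92 -0.5"

```text
clock: 33.4
position: [649.5, 96.3, 406.3]
tcp_rot: [180.0, 0.0, 122.4]
force: [-0.5, -0.3, -0.6]
opening: 0.748
gripper_force: 0.0
```

arm_command --pt "-0.1 -0.6 0.3 0 0 0.92 -0.5" --pt "-0.1 -0.6 0.3 0 0 0.92 -0.5" --pt "-0.1 -0.6 0.3 0 0 0.92 -0.5" --pt "-0.1 -0.6 0 0 0 0.92 -0.5" --pt "-0.1 -0.6 0 0 0 0.92 -0.5" --pt "0 -0.6 0 0 0 0.92 -0.5" --pt "0 -0.6 0 0 0 0.92 -0.5" --pt "0 0 0 0 0 0.8 -0.5" --pt "0 0 0 0 0 0 -0.5" --pt "0 0 0 0 0 0 -0.5"

```text
clock: 34.4
position: [637.1, -8.5, 427.7]
tcp_rot: [-180.0, 0.0, 179.8]
force: [0.1, 0.4, -0.3]
opening: 0.747
gripper_force: 0.0
```

```bash
python3 - <<'E'
from el import *
print(np.round(manip.read_state()['position'],1))
im,d,c=cam('wrist'); save(im,'ws2.png'); P=cloud(c,d); H=cv2.cvtColor(im,cv2.COLOR_RGB2HSV).astype(int); h,s=H[...,0],H[...,1]
m=(h>=2)&(h<19)&(s>70)&(d>0)&(P[...,2]>90)&(P[...,0]>400)&(P[...,2]<125)
N,L,st,ce=cv2.connectedComponentsWithStats(m.astype(np.uint8))
for i in range(1,N):
    if st[i,4]>60: p=P[L==i]; print(np.round(ce[i]),np.round(p.mean(0),1),'top %.1f'%np.percentile(p[:,2],97),np.round(cv2.minAreaRect(p[p[:,2]<103][:,:2].astype(np.float32))[0],1), 'shoulder %.1f'%np.median(p[p[:,2]<103][:,2]))
E
```

```text
[637.1  -8.5 427.7]
[139. 165.] [ 625.8 -139.7  104.4] top 113.2 [ 627.7 -143.2] shoulder 97.9
[197. 171.] [631.9 -74.3 108.4] top 113.3 [632.4 -75.6] shoulder 98.2
[257. 174.] [636.3  -7.9 103.9] top 113.2 [638.8  -8. ] shoulder 98.1
[316. 180.] [643.   57.7 103.9] top 113.1 [644.4  59.3] shoulder 98.0
[373. 183.] [647.2 123.2 104.1] top 113.0 [649.6 126. ] shoulder 97.9
```

View pics/ws2.png

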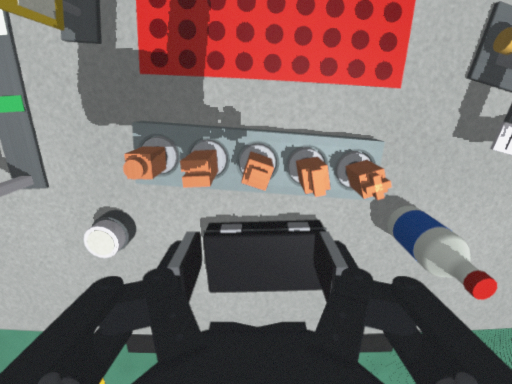

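The wrist view shows all five electrodes in the bores at row ~170 (columns 139–373). Their shoulders are at 98 mm, so they are fully seated, and the mat is empty. Now to the valve.

arm_command --pt "-0.34 0.96 0 0 0 -0.88 -0.5" --pt "-0.34 0.96 0 0 0 -0.88 -0.5" --pt "-0.34 0.96 0 0 0 0 -0.5" --pt "-0.34 0.96 0 0 0 0 -0.5" --pt "-0.34 0.96 0 0 0 0 -0.5" --pt "-0.34 0.96 0 0 0 0 -0.5" --pt "-0.34 0.96 0 0 0 0 -0.5" --pt "-0.34 0.96 0 0 0 0 -0.5" --pt "-0.34 0.96 0 0 0 0 -0.5" --pt "-0.34 0.96 0 0 0 0 -0.5"

```text
clock: 35.45
position: [551.5, 232.6, 427.7]
tcp_rot: [-180.0, 0.0, 165.8]
force: [0.1, -0.3, -0.5]
opening: 0.747
gripper_force: 0.0
```

arm_command --pt "-0.34 0.96 0 0 0 0 -0.5" --pt "-0.34 0.96 0 0 0 0 -0.5" --pt "-0.34 0.96 0 0 0 0 -0.5" --pt "-0.34 0.96 0 0 0 0 -0.5" --pt "-0.3 0.9 0 0 0 0 -0.5" --pt "0 0 0 0 0 0 -0.5" --pt "0 0 0 0 0 0 -0.5"

```text
clock: 36.15
position: [510.3, 350.2, 427.6]
tcp_rot: [-180.0, -0.0, 165.9]
force: [-1.1, -0.0, -0.9]
opening: 0.75
gripper_force: 0.0
```

```bash
cat > val.py <<'E'
from h import *
im,d,c=cam('wrist'); P=cloud(c,d); H=cv2.cvtColor(im,cv2.COLOR_RGB2HSV).astype(int); h,s,v=H[...,0],H[...,1],H[...,2]
for nm,m in [('blue',(h>100)&(h<125)&(s>130)&(P[...,2]>106)&(P[...,2]<113)&(P[...,0]<640)),('green',(h>45)&(h<75)&(s>110)&(P[...,2]>40)&(P[...,2]<80))]:
    p=P[m]; 
    if len(p)>20:
        q=p[:,:2].astype(np.float32); print(nm,len(p),'z',np.round(np.median(p[:,2]),1),cv2.minAreaRect(q)); l=cv2.fitLine(q,cv2.DIST_L2,0,.01,.01).ravel(); print('  line angle',np.degrees(np.arctan2(l[1],l[0])),l[2:])
save(im,'v%.0f.png'%(10*manip.read_state()['clock'])); print(manip.read_state()['position'])
E
python3 val.py
```

```text
blue 572 z 108.9 ((561.4521484375, 327.4033203125), (15.129136085510254, 55.50511932373047), 75.80796813964844)
  line angle -13.198612 [559.8829  328.23782]
green 194 z 63.0 ((569.688720703125, 430.6855163574219), (44.94438171386719, 8.441442489624023), 47.2921028137207)
  line angle 46.030563 [568.871   429.56555]
[510.62650985 349.69002098 427.61882446]
```

arm_command --pt "0.7 -0.31 0 0 0 0.1 -0.5" --pt "0.7 -0.31 0 0 0 0 -0.5" --pt "0.66 -0.3 0 0 0 0 -0.5" --pt "0 0 -1 0 0 0 -0.5" --pt "0 0 -1 0 0 0 -0.5" --pt "0 0 -1 0 0 0 -0.5" --pt "0 0 -1 0 0 0 -0.5" --pt "0 0 0 0 0 0 -0.5" --pt "0 0 0 0 0 0 -0.5"

```text
clock: 37.1
position: [562.9, 326.3, 328.2]
tcp_rot: [-180.0, -0.0, 166.6]
force: [0.4, -0.0, 0.8]
opening: 0.747
gripper_force: 0.0
```

arm_command --newtons 30 --pt "0 0 -1 0 0 0 -0.5" --pt "0 0 -1 0 0 0 -0.5" --pt "0 0 -0.9 0 0 0 -0.5" --pt "0 0 0 0 0 0 -0.5" --pt "0 0 0 0 0 0 1" --pt "0 0 0 0 0 0 1" --pt "0 0 0 0 0 0 1" --pt "0 0 0 0 0 0 1" --pt "0 0 0 0 0 0 1" --pt "0 0 0 0 0 0 1"

```text
clock: 38.1
position: [562.4, 326.9, 256.7]
tcp_rot: [179.9, 0.1, 166.7]
force: [-0.2, -1.5, 8.2]
opening: 0.18
gripper_force: 32.9
```

```bash
python3 - <<'E'
from h import *
s=manip.read_state(); a=np.array([487.3,344.2]); p=s['position'][:2]-a; r=np.hypot(*p); t=np.degrees(np.arctan2(p[1],p[0])); print(s['position'],s['tcp_rot'],r,t)
n=9; st=(46.5-t)/n; Q=lambda q:a+r*np.array([np.cos(np.radians(q)),np.sin(np.radians(q))])
for i in range(n): print(np.round((Q(t+(i+1)*st)-Q(t+i*st))/25,3),round(st/8,3))
E
```

```text
[562.35832829 326.90950841 256.72010925] [1.79945654e+02 1.03385416e-01 1.66714567e+02] 77.02411145232479 -12.972393061430111
[0.06 0.35] 0.826
[0.019 0.355] 0.826
[-0.022  0.354] 0.826
[-0.063  0.35 ] 0.826
[-0.102  0.34 ] 0.826
[-0.141  0.326] 0.826
[-0.177  0.308] 0.826
[-0.212  0.285] 0.826
[-0.243  0.259] 0.826
```

arm_command --pt "0.06 0.35 0 0 0 0.83 1" --pt "0.019 0.355 0 0 0 0.83 1" --pt "-0.022 0.354 0 0 0 0.83 1" --pt "-0.063 0.35 0 0 0 0.83 1" --pt "-0.102 0.34 0 0 0 0.83 1" --pt "-0.141 0.326 0 0 0 0.83 1" --pt "-0.177 0.308 0 0 0 0.83 1" --pt "0 0 0 0 0 0 1"

```text
clock: 38.9
position: [551.1, 387.1, 256.7]
tcp_rot: [-180.0, 0.1, -146.5]
force: [-1.4, -2.9, 8.2]
opening: 0.182
gripper_force: 33.2
```

arm_command --pt "-0.212 0.285 0 0 0 0.83 1" --pt "-0.243 0.259 0 0 0 0.83 1" --pt "0 0 0 0 0 0 1" --pt "0 0 0 0 0 0 1"

```text
clock: 39.3
position: [540.0, 400.2, 256.8]
tcp_rot: [-180.0, 0.1, -133.5]
force: [-3.1, -2.3, 8.7]
opening: 0.181
gripper_force: 32.8
```

```bash
python3 val.py
```

```text
blue 3009 z 108.8 ((539.7193603515625, 400.7490539550781), (57.74531936645508, 15.853065490722656), 47.497501373291016)
  line angle 46.754654 [537.7176  398.59482]
[540.06827907 400.1736133  256.75087158]
```

arm_command --pt "0 0 0 0 0 0 -0.5" --pt "0 0 0 0 0 0 -0.5" --pt "0 0 0 0 0 0 -0.5" --pt "0 0 1 0 0 0 -0.5" --pt "0 0 1 0 0 0 -0.5" --pt "0 0 1 0 0 0 -0.5" --pt "-0.5 -0.5 1 0 0 0 -0.5" --pt "-0.5 -0.5 1 0 0 0 -0.5" --pt "0 0 0 0 0 0 -0.5" --pt "0 0 0 0 0 0 -0.5"

```text
clock: 40.35
position: [515.0, 374.9, 380.8]
tcp_rot: [-180.0, 0.1, -133.6]
force: [0.6, 0.3, -1.1]
opening: 0.753
gripper_force: 0.0
```

```bash
python3 val.py; mv pics/v4*.png pics/vset.png; ls pics
```

```text
blue 785 z 108.8 ((539.9321899414062, 400.5828857421875), (56.59770965576172, 14.706380844116211), 46.54887390136719)
  line angle 46.4408 [538.1943 398.7709]
[515.1540846  375.01746662 379.78908848]
scene0.png
side0.png
v362.png
v394.png
vset.png
we.png
wrist0.png
ws2.png
wv.png
```

View pics/vset.png

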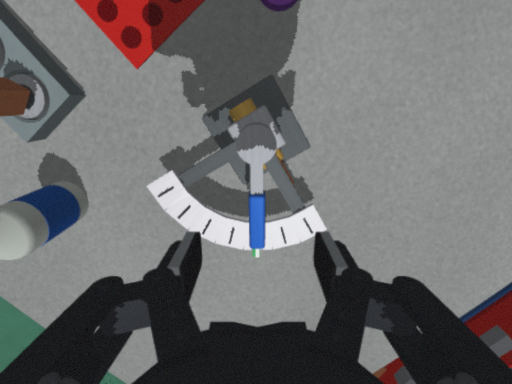

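The view shows the blue lever (257,220) lying over the green mark, with a sliver of green showing beside its tip at (254,250). Lever and mark agree within about 0.5°. Now the tag and the rail.

arm_command --pt "0 -1 0.48 0 0 -0.9 -0.5" --pt "0 -1 0.48 0 0 -0.9 -0.5" --pt "0 -1 0.48 0 0 -0.9 -0.5" --pt "0 -1 0.48 0 0 -0.9 -0.5" --pt "0 -1 0.48 0 0 -0.9 -0.5" --pt "0 -1 0.48 0 0 -0.9 -0.5" --pt "0 -1 0.48 0 0 -0.9 -0.5" --pt "0 -1 0.48 0 0 -0.9 -0.5" --pt "0 -1 0.48 0 0 -0.9 -0.5" --pt "0 -1 0.48 0 0 -0.9 -0.5"

```text
clock: 41.4
position: [515.5, 124.2, 499.5]
tcp_rot: [-179.9, -0.1, 154.2]
force: [1.6, -0.6, 0.6]
opening: 0.748
gripper_force: 0.0
```

arm_command --pt "0 -1 0 0 0 -0.9 -0.5" --pt "0 -1 0 0 0 -0.9 -0.5" --pt "0 -1 0 0 0 -0.9 -0.5" --pt "0 -1 0 0 0 -0.9 -0.5" --pt "0 -1 0 0 0 -0.9 -0.5" --pt "0 -1 0 0 0 -0.9 -0.5" --pt "0 -1 0 0 0 -0.9 -0.5" --pt "0 -1 0 0 0 -0.9 -0.5" --pt "0 -1 0 0 0 -0.85 -0.5" --pt "0 -1 0 0 0 0 -0.5"

```text
clock: 42.4
position: [515.6, -126.2, 499.0]
tcp_rot: [-179.9, -0.0, 89.8]
force: [-0.0, -0.0, 0.4]
opening: 0.748
gripper_force: 0.0
```

arm_command --pt "0 -1 0 0 0 0 -0.5" --pt "0 -1 0 0 0 0 -0.5" --pt "0 -1 0 0 0 0 -0.5" --pt "0 -1 0 0 0 0 -0.5" --pt "0 -1 0 0 0 0 -0.5" --pt "0 -1 0 0 0 0 -0.5" --pt "0 -1 0 0 0 0 -0.5" --pt "0 -0.4 0 0 0 0 -0.5" --pt "0 0 0 0 0 0 -0.5" --pt "0 0 0 0 0 0 -0.5"

```text
clock: 43.4
position: [515.4, -309.5, 499.6]
tcp_rot: [-180.0, -0.0, 90.1]
force: [-0.3, 0.1, -0.4]
opening: 0.752
gripper_force: 0.0
```

```bash
cat > tag.py <<'E'
from h import *
im,d,c=cam('wrist'); P=cloud(c,d); H=cv2.cvtColor(im,cv2.COLOR_RGB2HSV).astype(int); h,s,v=H[...,0],H[...,1],H[...,2]; z=P[...,2]; ok=(d>0)
def rep(nm,m):
    p=P[m&ok]
    if len(p)<15: print(nm,len(p)); return
    q=p[:,:2].astype(np.float32); l=cv2.fitLine(q,cv2.DIST_L2,0,.01,.01).ravel(); r=cv2.minAreaRect(q)
    print(nm,len(p),'px',np.round(np.argwhere(m&ok).mean(0)[::-1]),'z',np.round(np.percentile(z[m&ok],[5,50,95]),1),'rect',np.round([*r[0],*r[1],r[2]],1),'line ang %.1f'%(np.degrees(np.arctan2(l[1],l[0]))),np.round(p.mean(0),1))
print(manip.read_state()['position'])
box=(P[...,1]>-330)&(P[...,1]<-170)
rep('orange top',(h<19)&(h>3)&(s>150)&(z>188)&(z<240)&(P[...,1]<-170))
rep('yellow',(h>=20)&(h<35)&(s>150)&(z>50)&(z<240))
rep('black bridge',(v<70)&(z>145)&(z<165)&(P[...,1]<-170)&(P[...,1]>-300))
ry=abs(P[...,1]+370)<25
rep('rail',ry&(z>163.5)&(z<168.5)&(P[...,0]>395)&(P[...,0]<655))
rep('railgreen',ry&(h>45)&(h<75)&(s>100)&(z>155)&(z<175))
rep('basegreen',(h>45)&(h<75)&(s>100)&(z>2)&(z<15))
rep('railwhite',ry&(v>215)&(s<20)&(z>160)&(z<168)&(P[...,0]<480)&(P[...,0]>405))
rep('basewhite',(v>215)&(s<20)&(z>5)&(z<15)&(P[...,0]<500))
rep('base',ry&(z>4)&(z<12))
save(im,'t%.0f.png'%(10*manip.read_state()['clock']))
E
python3 tag.py; ls -t pics|head -1; cp pics/$(ls -t pics|head -1) pics/tag1.png
```

```text
[ 515.33828157 -309.1771009   499.96174878]
orange top 706 px [183. 110.] z [194.5 197.6 198.9] rect [ 441.5 -237.9   18.3   35.2   84.1] line ang -5.8 [ 442.5 -237.8  197.3]
yellow 171 px [192.  97.] z [136.9 153.8 155.2] rect [ 442.6 -225.4    3.9   69.7   84.9] line ang -5.3 [ 442.1 -225.4  151.2]
black bridge 306 px [204. 114.] z [151.6 154.  155.2] rect [ 441.6 -239.9   26.8   48.9   84.5] line ang 16.8 [ 454.3 -244.1  153.7]
rail 1539 px [264. 218.] z [163.8 165.5 166.9] rect [ 525.1 -366.2  259.6   12.     1.1] line ang 1.3 [ 523.8 -366.   165.5]
railgreen 173 px [290. 217.] z [160.3 165.7 167.2] rect [ 555.5 -365.1   20.7   11.5    2.2] line ang 0.3 [ 555.3 -364.1  165.1]
basegreen 347 px [280. 182.] z [ 8.1  9.5 10.9] rect [ 555.3 -366.    21.5   50.1    1.4] line ang -88.4 [ 555.3 -366.     9.5]
railwhite 0
basewhite 607 px [217. 183.] z [ 8.   9.3 10.8] rect [ 443.9 -368.9   42.7   48.6    2.5] line ang -77.2 [ 444.3 -368.2    9.3]
base 4323 px [260. 183.] z [ 7.1  8.6 10.2] rect [ 522.6 -370.   319.9   50.     0. ] line ang 0.1 [ 519.9 -368.8    8.6]
t434.png
```

View pics/tag1.png

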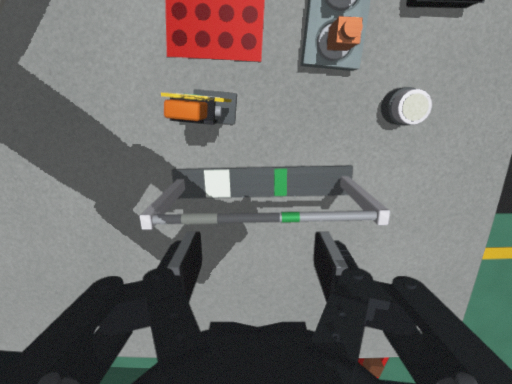

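The view shows the tag's orange grip at (185,110) and the rail bar at row 217, with the white band near (205,218) and green at (290,217). The stripes on its base line up. Rail yaw is about 1.3° and the tag's about −5.8°.

arm_command --pt "-0.247 0.238 0 0 0 -1 -0.5" --pt "-0.247 0.238 0 0 0 -1 -0.5" --pt "-0.247 0.238 -0.4 0 0 -1 -0.5" --pt "-0.247 0.238 -0.4 0 0 -1 -0.5" --pt "-0.247 0.238 -0.4 0 0 -1 -0.5" --pt "-0.247 0.238 -0.4 0 0 -1 -0.5" --pt "-0.247 0.238 -0.4 0 0 -1 -0.5" --pt "-0.247 0.238 -0.4 0 0 -1 -0.5" --pt "-0.247 0.238 -0.4 0 0 -1 -0.5" --pt "-0.247 0.238 -0.4 0 0 -1 -0.5"

```text
clock: 44.45
position: [453.1, -249.1, 420.0]
tcp_rot: [180.0, -0.0, 9.8]
force: [0.5, 1.0, -0.0]
opening: 0.753
gripper_force: 0.0
```

arm_command --pt "-0.247 0.238 -0.4 0 0 -1 -0.5" --pt "-0.247 0.238 -0.4 0 0 -1 -0.5" --pt "0 0 0 0 0 0 -0.5" --pt "0 0 0 0 0 0 -0.5"

```text
clock: 44.85
position: [441.2, -238.1, 400.8]
tcp_rot: [180.0, -0.0, -5.6]
force: [-0.2, 0.2, -0.2]
opening: 0.749
gripper_force: 0.0
```

```bash
python3 tag.py
```

```text
[ 441.27691231 -238.3178908   400.93498417]
orange top 1212 px [258. 215.] z [193.9 197.7 198.9] rect [ 441.6 -238.3   17.7   34.9   84.1] line ang -6.7 [ 443.8 -238.3  197.2]
yellow 313 px [244. 182.] z [ 97.9 153.6 154.9] rect [ 442.8 -225.4    3.9   68.6   84.5] line ang -5.7 [ 453.3 -226.8  142.3]
black bridge 608 px [262. 183.] z [150.1 154.  155.1] rect [ 441.7 -238.4   29.3   48.8   83.3] line ang 15.6 [ 453.7 -242.9  153.6]
rail 3215 px [422. 115.] z [163.8 165.6 167.1] rect [ 485.4 -367.1  180.7   13.2    1.3] line ang 1.3 [ 494.8 -366.4  165.5]
railgreen 686 px [423.  32.] z [160.7 165.6 167.5] rect [ 555.5 -365.3   22.    13.1    1.5] line ang 0.5 [ 555.3 -363.8  165. ]
basegreen 783 px [352.  62.] z [ 7.8  9.3 10.6] rect [ 555.5 -366.7   22.7   50.9    0.7] line ang -88.7 [ 555.4 -366.5    9.3]
railwhite 613 px [418. 182.] z [163.9 166.  167.3] rect [ 444.5 -367.7   42.3   10.6    1.1] line ang 2.6 [ 446.  -367.2  165.8]
basewhite 1052 px [327. 175.] z [ 7.9  9.2 10.7] rect [ 290.9 -188.9   62.   536.9   40.2] line ang -48.5 [ 404.8 -321.7    9.2]
base 7461 px [354.  97.] z [6.9 8.4 9.9] rect [ 495.  -370.   261.1   50.     0. ] line ang 0.2 [ 509.5 -369.     8.4]
```

arm_command --newtons 50 --pt "0.01 0 -1 0 0 0 -0.5" --pt "0 0 -0.9 0 0 0 -0.5" --pt "0 0 -0.58 0 0 0 -0.5" --pt "0 0 0 0 0 0 -0.5" --pt "0 0 0 0 0 0 1" --pt "0 0 0 0 0 0 1" --pt "0 0 0 0 0 0 1" --pt "0 0 0 0 0 0 1" --pt "0 0 0 0 0 0 1" --pt "0 0 0 0 0 0 1"

```text
clock: 45.9
position: [441.3, -238.7, 339.1]
tcp_rot: [180.0, -0.1, -5.9]
force: [-1.2, 0.2, 5.2]
opening: 0.207
gripper_force: 48.5
```

arm_command --pt "0 0 0.4 0 0 0 1" --pt "0 0 0.8 0 0 0 1" --pt "0 0 1 0 0 0 1" --pt "0 0 1 0 0 0 1" --pt "0 0 1 0 0 0 1" --pt "0 0 1 0 0 0 1" --pt "0 0 0 0 0 0 1" --pt "0 0 0 0 0 0 1"

```text
clock: 46.7
position: [441.1, -238.5, 468.6]
tcp_rot: [180.0, -0.0, -5.9]
force: [0.9, -0.3, -1.8]
opening: 0.205
gripper_force: 49.0
```

```bash
python3 - <<'E'
from h import *
for n in ['side','scene']:
    im,d,c=cam(n); P=cloud(c,d); H=cv2.cvtColor(im,cv2.COLOR_RGB2HSV).astype(int); h,s,v=H[...,0],H[...,1],H[...,2]
    m=(h>=20)&(h<35)&(s>150)&(P[...,2]>150)&(P[...,2]<290)&(d>0)&(abs(P[...,1]+235)<60); p=P[m]
    if len(p)<20: print(n,len(p)); continue
    w,V=np.linalg.eigh(np.cov(p.T)); print(n,len(p),p.mean(0),'normal',V[:,0],np.percentile(p[:,2],[2,98]))
E
```

```text
side 708 [ 432.15637324 -228.39939902  229.33539894] normal [-0.12119545 -0.99065937 -0.06249543] [196.13663151 283.21333398]
scene 94 [ 461.94365499 -231.09120745  236.88943419] normal [0.06150342 0.99793994 0.01825385] [204.97840442 280.75899892]
```

arm_command --pt "0 -0.4 0 0 0 0.3 1" --pt "0.05 -0.95 0 0 0 0.3 1" --pt "0.05 -0.95 0 0 0 0.3 1" --pt "0 -0.95 0 0 0 0 1" --pt "0 -0.95 0 0 0 0 1" --pt "0 -0.7 0 0 0 0 1" --pt "0 -0.28 0 0 0 0 1" --pt "0 0 0 0 0 0 1" --pt "0 0 0 0 0 0 1"

```text
clock: 47.7
position: [443.8, -367.5, 468.1]
tcp_rot: [-180.0, 0.0, 1.3]
force: [-0.5, -0.1, -1.5]
opening: 0.203
gripper_force: 49.0
```

```bash
python3 tag.py; cp pics/$(ls -t pics|head -1) pics/tag2.png
```

```text
[ 443.84108635 -367.31420211  468.26608029]
orange top 0
yellow 90 px [242. 168.] z [203.6 226.3 239.2] rect [ 465.5 -355.2   25.2    3.3    9.3] line ang 7.2 [ 470.6 -354.3  226.1]
black bridge 0
rail 2006 px [260.  93.] z [163.8 165.5 167.2] rect [ 520.4 -367.3  176.4   11.6    1.3] line ang 1.2 [ 527.  -367.2  165.5]
railgreen 362 px [260.  65.] z [161.6 165.7 167.7] rect [ 551.6 -366.8   28.7   13.4    1. ] line ang 8.1 [ 554.8 -366.5  165.4]
basegreen 312 px [258.  78.] z [ 7.7  9.1 10.6] rect [ 555.3 -366.6   50.4   22.4   89.8] line ang -89.1 [ 555.3 -365.4    9.1]
railwhite 0
basewhite 546 px [226. 181.] z [ 7.9  9.3 11.1] rect [ 240.1 -123.1   61.5  701.5   39.6] line ang -48.9 [ 381.7 -298.1    9.4]
base 3676 px [261.  92.] z [6.7 8.3 9.9] rect [ 520.1 -370.    50.   279.3   90. ] line ang 0.2 [ 532.1 -370.6    8.3]
```

View pics/tag2.png

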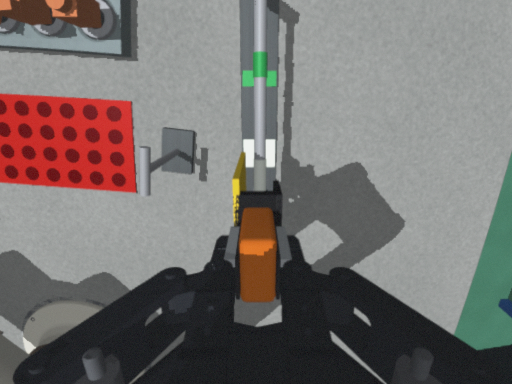

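The view down the rail shows the tag's orange grip and black bridge at column 260, centred on the rail bar, also at column 260. The T-stand is empty. Lowering now.

arm_command --pt "0 -0.05 -0.6 0 0 0 1" --pt "0 0 -0.8 0 0 0 1" --pt "0 0 -0.8 0 0 0 1" --pt "0 0 -0.6 0 0 0 1" --pt "0 0 -0.5 0 0 0 1" --pt "0 0 -0.4 0 0 0 1" --pt "0 0 -0.35 0 0 0 1" --pt "0 0 -0.2 0 0 0 1" --pt "0 0 0 0 0 0 1" --pt "0 0 0 0 0 0 1"

```text
clock: 48.75
position: [443.8, -369.4, 362.3]
tcp_rot: [180.0, -0.0, 1.3]
force: [-0.4, -0.6, -0.7]
opening: 0.201
gripper_force: 49.0
```

arm_command --pt "0 0 -0.08 0 0 0 1" --pt "0 0 0 0 0 0 1" --pt "0 0 0 0 0 0 1"

```text
clock: 49.05
position: [443.7, -369.3, 360.1]
tcp_rot: [180.0, -0.0, 1.3]
force: [-0.4, -0.6, -1.0]
opening: 0.199
gripper_force: 49.0
```

arm_command --pt "0 0 -0.05 0 0 0 1" --pt "0 0 0 0 0 0 1" --pt "0 0 0 0 0 0 1"

```text
clock: 49.35
position: [443.8, -369.3, 359.2]
tcp_rot: [180.0, -0.0, 1.3]
force: [-1.1, 1.9, 5.2]
opening: 0.202
gripper_force: 49.9
```

arm_command --pt "0.3 0.007 0 0 0 0 1" --pt "0.5 0.012 0 0 0 0 1" --pt "0.6 0.014 0 0 0 0 1" --pt "0.6 0.014 0 0 0 0 1" --pt "0.6 0.014 0 0 0 0 1" --pt "0.6 0.014 0 0 0 0 1" --pt "0.6 0.014 0 0 0 0 1" --pt "0.46 0.011 0 0 0 0 1" --pt "0.2 0.004 0 0 0 0 1" --pt "0 0 0 0 0 0 1"

```text
clock: 50.35
position: [556.6, -366.6, 359.2]
tcp_rot: [180.0, -0.1, 1.3]
force: [3.7, -1.4, 7.4]
opening: 0.203
gripper_force: 50.3
```

```bash
cat > t2.py <<'E'
from h import *
print(np.round(manip.read_state()['position'],1),manip.read_state()['clock'])
for n in ['side','scene']:
    im,d,c=cam(n); P=cloud(c,d); H=cv2.cvtColor(im,cv2.COLOR_RGB2HSV).astype(int); h,s,v=H[...,0],H[...,1],H[...,2]
    for nm,m in [('yellow',(h>=20)&(h<35)&(s>150)&(P[...,2]>70)&(P[...,2]<190)),('basegreen',(h>45)&(h<75)&(s>100)&(P[...,2]<15)),('railgreen',(h>45)&(h<75)&(s>100)&(P[...,2]>150)),('orange',(h>3)&(h<19)&(s>200)&(P[...,2]>160))]:
        m=m&(d>0)&(P[...,1]<-320)&(P[...,0]>300); p=P[m]
        if len(p)>15: r=cv2.minAreaRect(p[:,:2].astype(np.float32)); print(n,nm,len(p),np.round(p.mean(0),1),'x',np.round(np.percentile(p[:,0],[1,99]),1),'z',np.round(np.percentile(p[:,2],[1,99]),1))
E
python3 t2.py
```

```text
[ 556.6 -366.6  359.2] 50.35
side yellow 232 [ 537.9 -357.6  119.8] x [521.1 576.2] z [ 87.9 174.9]
side basegreen 242 [ 555.3 -368.     9.7] x [544.  567.6] z [ 5.9 13.7]
side orange 22 [ 542.3 -369.2  211.3] x [537.2 552.7] z [182.3 219.1]
scene yellow 22 [ 585.3 -356.2  155.9] x [573.9 592.4] z [134.3 172.8]
scene basegreen 106 [ 554.9 -371.9    8.9] x [543.8 566.3] z [ 4.3 13.6]
```

arm_command --pt "-0.05 0 0.02 0 0 0 1" --pt "0 0 0 0 0 0 1" --pt "0 0 0 0 0 0 1"

```text
clock: 50.75
position: [554.3, -366.6, 359.2]
tcp_rot: [-180.0, -0.0, 1.3]
force: [2.5, 0.4, 4.0]
opening: 0.2
gripper_force: 49.6
```

arm_command --pt "0 0 0 0 0 0 0.3" --pt "0 0 0 0 0 0 0.1" --pt "0 0 0 0 0 0 -0.2" --pt "0 0 0 0 0 0 -0.2" --pt "0 0 0.4 0 0 0 -0.2" --pt "0 0 0.8 0 0 0 -0.2" --pt "0 0 1 0 0 0 -0.2" --pt "0 0 1 0 0 0 -0.2" --pt "0 0 1 0 0 0 -0.2" --pt "0 0 1 0 0 0 -0.2"

```text
clock: 51.75
position: [553.7, -366.5, 491.1]
tcp_rot: [180.0, -0.0, 1.3]
force: [0.6, -0.1, -0.4]
opening: 0.597
gripper_force: 0.0
```

arm_command --pt "-1 0 0 0 0 0 -0.2" --pt "-1 0 0 0 0 0 -0.2" --pt "-1 0 0 0 0 0 -0.2" --pt "0 0 0 0 0 0 -0.2" --pt "0 0 0 0 0 0 -0.2" --pt "0 0 0 0 0 0 -0.2"

```text
clock: 52.35
position: [479.4, -366.7, 489.4]
tcp_rot: [180.0, -0.0, 1.3]
force: [-0.0, -0.4, -0.3]
opening: 0.602
gripper_force: 0.0
```

```bash
python3 t2.py; python3 tag.py; cp pics/$(ls -t pics|head -1) pics/tag3.png; python3 - <<'E'
from h import *
im,_,_=cam('side'); save(im,'sidef.png')
E
```

```text
[ 479.4 -366.7  489.4] 52.35
side yellow 242 [ 537.  -358.   117.8] x [518.5 579.6] z [ 87.3 174.3]
side basegreen 234 [ 555.4 -367.2    9.6] x [543.9 567.5] z [ 6.3 13.1]
side orange 107 [ 551.7 -368.5  216.5] x [536.5 566.4] z [187.  221.2]
scene yellow 19 [ 581.  -356.2  155.1] x [564.4 589.7] z [140.5 171.5]
scene basegreen 104 [ 554.8 -371.9    9.1] x [543.6 566.9] z [ 4.1 13.5]
[ 479.60020956 -366.69768327  488.92471771]
orange top 887 px [258. 106.] z [216.  217.8 219. ] rect [ 553.7 -364.8   34.9   17.6    1.5] line ang 1.7 [ 553.9 -364.9  217.7]
yellow 244 px [246. 104.] z [161.9 173.6 174.8] rect [ 553.4 -353.6   69.2    4.8    1.5] line ang 1.2 [ 554.2 -353.2  172. ]
black bridge 0
rail 1767 px [260. 121.] z [163.8 165.5 167. ] rect [ 523.1 -364.3  256.2   17.5    1.2] line ang 1.3 [ 532.  -367.1  165.4]
railgreen 2
basegreen 3
railwhite 143 px [257. 202.] z [164.2 165.7 167.2] rect [ 443.7 -368.1   43.5    8.     1.2] line ang -1.5 [ 446.8 -366.4  165.7]
basewhite 421 px [259. 171.] z [ 7.9  9.2 10.4] rect [ 443.4 -369.6   41.1   48.2    1.5] line ang -86.0 [ 443.8 -369.3    9.2]
base 2748 px [262. 116.] z [6.7 8.2 9.9] rect [ 5.237e+02 -3.699e+02  3.189e+02  4.970e+01  3.000e-01] line ang -0.5 [ 528.6 -371.9    8.3]
```

View pics/tag3.png

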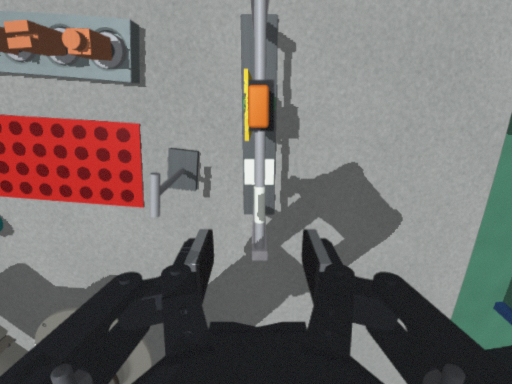

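View pics/sidef.png

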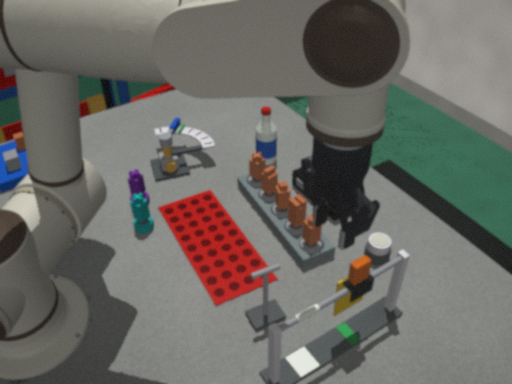

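The tag hangs plumb on the rail at (258,106). It sits 1.8 mm short of the green stripe's centre (553.6 against 555.4), so I'll nudge it once.

arm_command --pt "1 0 0 0 0 0 -0.2" --pt "1 0 0 0 0 0 -0.2" --pt "0.96 0 0 0 0 0 -0.2" --pt "0 0 -0.8 0 0 0 -0.2" --pt "0 0 -1 0 0 0 -0.2" --pt "0 0 -1 0 0 0 -0.2" --pt "0 0 -1 0 0 0 -0.2" --pt "0 0 -0.8 0 0 0 -0.2" --pt "0 0 -0.5 0 0 0 -0.2" --pt "0 0 0 0 0 0 -0.2"

```text
clock: 53.55
position: [553.1, -366.6, 359.9]
tcp_rot: [-179.9, 0.1, 1.3]
force: [0.5, -0.3, -0.1]
opening: 0.601
gripper_force: 0.0
```

arm_command --newtons 30 --pt "0 0 0 0 0 0 1" --pt "0 0 0 0 0 0 1" --pt "0 0 0 0 0 0 1" --pt "0 0 0 0 0 0 1" --pt "0 0 0 0 0 0 1" --pt "0 0 0 0 0 0 1"

```text
clock: 54.15
position: [553.1, -366.7, 363.0]
tcp_rot: [179.9, -0.1, 1.3]
force: [-0.0, 0.8, 6.9]
opening: 0.204
gripper_force: 33.1
```

arm_command --pt "0.075 0 0.02 0 0 0 1" --pt "0 0 0 0 0 0 1" --pt "0 0 0 0 0 0 1"

```text
clock: 54.45
position: [554.9, -366.8, 363.0]
tcp_rot: [180.0, -0.0, 1.3]
force: [-1.4, 0.8, 6.7]
opening: 0.202
gripper_force: 33.2
```

arm_command --pt "0 0 0 0 0 0 0.3" --pt "0 0 0 0 0 0 0.1" --pt "0 0 0 0 0 0 -0.2" --pt "0 0 0 0 0 0 -0.2" --pt "0 0 0.4 0 0 0 -0.2" --pt "0 0 0.8 0 0 0 -0.2" --pt "0 0 1 0 0 0 -0.2" --pt "0 0 1 0 0 0 -0.2" --pt "0 0 1 0 0 0 -0.2" --pt "0 0 1 0 0 0 -0.2"

```text
clock: 55.45
position: [554.6, -366.5, 494.1]
tcp_rot: [180.0, -0.0, 1.3]
force: [0.6, -0.5, 0.2]
opening: 0.598
gripper_force: 0.0
```

arm_command --pt "-1 0 0 0 0 0 -0.2" --pt "-1 0 0 0 0 0 -0.2" --pt "-1 0 0 0 0 0 -0.2" --pt "0 0 0 0 0 0 -0.2" --pt "0 0 0 0 0 0 -0.2" --pt "0 0 0 0 0 0 -0.2"

```text
clock: 56.05
position: [480.3, -366.7, 492.4]
tcp_rot: [180.0, -0.0, 1.3]
force: [0.6, -0.3, -0.5]
opening: 0.601
gripper_force: 0.0
```

```bash
python3 tag.py | head -3; python3 - <<'E'
from h import *
im,d,c=cam('side'); P=cloud(c,d); H=cv2.cvtColor(im,cv2.COLOR_RGB2HSV).astype(int); h,s=H[...,0],H[...,1]
m=(h>100)&(h<125)&(s>130)&(P[...,2]>90)&(P[...,2]<115)&(P[...,1]>280); print('lever',cv2.minAreaRect(P[m][:,:2].astype(np.float32)))
E
```

```text
[ 480.46823567 -366.70207349  492.17986099]
orange top 858 px [260. 105.] z [216.1 217.7 219.1] rect [ 555.2 -366.7   35.4   17.5    0.9] line ang 0.9 [ 555.7 -366.4  217.7]
yellow 198 px [247.  98.] z [172.4 174.1 175.2] rect [ 555.3 -353.4   67.7    3.9    1.4] line ang 1.3 [ 561.1 -353.5  173.5]
lever ((540.127685546875, 395.67047119140625), (53.00933074951172, 13.853997230529785), 46.60160446166992)
```

The tag is now centred (555.2 against 555.4) and the lever is still set.

```bash
python3 -c "
from rig import manip
print(manip.sign_off())"
```

```text
the job is handed in; nothing more can be done
None
```

Job handed in at about 56 s: valve shut, all five electrodes fully seated in the stand, valve lever on the green mark to within about 0.5°, and the tag hanging within about 0.2 mm of the green band's centre (camera calibration is good to about 2 mm).

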